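Pack the microscope lens carrier in layers

ROBOT

A 6-joint arm with a two-finger parallel gripper is mounted at the origin on the work surface. World frame = base frame: x ahead of the robot, y to its left, z up, the work surface at z = 0. Lengths are in m, angles in rad, forces in N, time in s.
With the tool pointing down it reaches from about 0.25 to 0.725 m from the base axis. Payload 9.7 kg.
Tool frame: the origin (TCP) lies at the very end of the fingers, on their centre line; the grasp point (between the pads) lies 19 mm behind it; x points along the fingers, z is the direction in which the jaws open and shut, and the axes are right-handed (so a half turn about x gives the same grasp; the last joint's range is limited). The gripper opens to 85 mm and grips with 20 to 120 N. Pads are 22 mm wide; open, the fingers measure 114 mm over their backs; the gripper's body (76 mm by 85 mm) begins 54 mm behind the grasp point. The pads swing forward as they close: fully open they stand 13 mm farther back than shut.
Start: joints at [1.155, 0.087, 0.176, 1.66, 0, 1.571], TCP at [0.222, 0.503, 0.231] pointing down, gripper open.
Joint ranges: [-3.13, 3.13], [-0.85, 1.81], [-1.15, 1.24], [-2.2, 2.28], [-1.44, 1.52], [-3.14, 3.14]. Speed limits (rad/s): [2.22, 2.22, 2.57, 3.14, 3.14, 3.14].

INTERFACE

Orientations are given as a unit quaternion [x, y, z, w].
In Python, from workcell import monitor, read_camera, calibration, order gives the robot as it stands. The module is installed in compiled form; this text tells all that it offers.
- The arm moves only by the tool step_arm, never from a script. Its argument "rows" is a list of rows, each a list of 3 entries, a list of its own where there are three numbers: the shift along the tool's x, y, z in mm, then the turn, a rotation vector about the tool's x, y, z in degrees, then the finger opening in mm, from 0 to 85.4. A call has 1 to 5 rows; each row shifts and turns the commanded pose from where the row before left it, along the tool's axes as they then stand; what a row does not reach is not made up. A row lasts 1/12 s, in which the tool goes at most 41.7 mm and 7.16 degrees, less where a joint would pass 70% of its speed; a pose out of reach is approached as far as the arm can. A call is refused whole if a number of a shift passes 41.7 or a number of a turn 7.16, either way. A call with a gripper value outside its range is refused whole. The fingers move at their own pace and stop on an object; the grip force is fixed at half the most. Time passes only in rows, so rows that do not move let the fingers close. It gives the time, the measured TCP pose, the force and the opening at its end, in the units of the state.
- monitor.get_state(): the state, without advancing time (a new reading comes with each control period).
- read_camera(name): name is "scene" or "top" or "wrist"; returns the picture (400x640x3 uint8, red, green, blue); there is no depth.
- calibration(name): a dict with "fx", "fy", "cx", "cy" (pixels), "cam_to_world" (4x4, takes a point from camera to world coordinates); the wrist camera has in their place "tool_from_camera" (4x4, takes a point from camera to tool coordinates, whose origin is the TCP and whose axes are the tool frame's). Camera axes: x right, y up, looking along -z (the intrinsics and any distortion apply to the point x, -y, -z); pixel columns grow to the right and rows downward; lengths in m; the calibration is good to about 2 mm. A picture is of the moment at which its call begins: read the wrist's pose just before it. calibration takes no time and is no camera call.
- order.hand_in(): hands the job in, once; it reports no verdict.
The state is a dict: "time_s": time; "joint_pos": joint angles; "qd": joint speeds; "joint_efforts": joint torques, N m; "tool_pos": TCP position; "eef_rot": TCP orientation; "ft_force": force on the tool from outside, world axes, zero at the start; "torque": the same for the moment, N m; "opening": finger opening in m.
Only numpy, scipy, OpenCV 4.12 (cv2) and the standard library are available. Lean on these libraries where they do the work, as an engineer would, in place of code of your own. Each camera call takes 0.05 s, during which the arm holds its last target.

TASK

Pack the microscope's lens carrier: stand the wide and the slim objective upright, each in the well made for its width, then lay the cover plate over them, post up, so that it drops into the recesses of the carrier's end walls. Then thread the two adapter rings over the plate's post, the large ring first so that it lies flat on the plate, and the small ring flat on top of it. Let go of everything, and leave the oil bottle and the culture dish where they are.

Things in the scene. Friction and masses are not known exactly. Their poses are not given: they have to be found in the camera images.
- objective_wide_mid (a point): Loose wide microscope objective, a bright steel cylinder standing upright, narrow end up: diameter 38 mm up to 42 mm above its foot, tapering to 26 mm at the top, 50 mm high; thin black band low down. The point is its centre, 25 mm above its flat foot; z is its axis, up. About 0.18 kg. Hold it by its upper half, as its foot goes into a well.
- objective_slim_mid (a point): Loose slim microscope objective, a bright steel cylinder standing upright, lens end up: diameter 22 mm up to 50 mm above its foot, then tapering to 12 mm at its top, 60 mm high; thin black band round its lower part. The point is its centre, 30 mm above its flat foot; z is its axis, up. About 0.10 kg. Set it down holding it by its upper half.
- plate_post (a point): Loose aluminium cover plate, 184 (x) x 112 (y) x 6 mm, flat on the table, with a square black post 16 x 16 mm (sides parallel to the plate's), 44 mm high, upright on its middle: grip it by the post. The point is the post's centre, 28 mm above the plate's underside, 22 mm above its upper face; x along the plate's long side, z up. Either way round (half a turn) is right. About 0.28 kg.
- ring_large_mid (a point): Loose large adapter ring, dark steel, lying flat: outer diameter 62 mm, hole 34 mm, 14 mm high. The point is its centre, 7 mm above its underside; z is its axis. Either face up. About 0.06 kg.
- ring_small_mid (a point): Loose small adapter ring, dark steel, lying flat: outer diameter 48 mm, hole 34 mm (the same hole as the large ring), 14 mm high. The point is its centre, 7 mm above its underside; z is its axis. Either face up. About 0.03 kg.
- carrier: Fixed white carrier, 212 (x) x 140 mm (y); origin: centre of underside, on the table. Floor 6 mm thick; long sides 20 mm high. An end wall 26 mm thick at each end, inner face 80 mm from the middle; its top, 72 mm up, is the ledge for an end of the plate, which bridges the carrier. A lip 5 mm higher rims each ledge on three sides, inner faces at x = +-100 and y = +-64 mm: 8 mm play round the plate.
- well_wide: Fixed black rubber block on the carrier's floor, 76 (x) x 120 (y) x 14 mm, with one round well of 50 mm diameter right through its middle: place of the wide objective, whose foot stands on the carrier's floor. Origin: centre of the well at floor level, 14 mm below the block's top. Axes parallel to the carrier's; it may be the near or the far block. Fingers have most room along y.
- well_slim: As well_wide, but its well is 34 mm in diameter: the place of the slim objective.
- oil_bottle_mid (a point): Bystander: small amber oil bottle with white cap, diameter 28 mm, 55 mm high, standing on the table. The point is 27 mm above its foot. Leave it alone.
- culture_dish_mid (a point): Bystander: flat round covered culture dish, diameter 60 mm, 14 mm high, yellowish within. The point is 7 mm above its underside. Leave it alone.
There are look-alikes about, which are no part of the job. Leave any pink look-alike of the part that bears ring_large_mid alone. What is shaped like the part that bears objective_wide_mid but pink is not meant.

How it is judged:
By the outcome, as a careful person would: the job done as asked, in the order asked, and still so for the second after the job is handed in, with the robot touching nothing.
It also fails if it takes over 125 s, if anything falls off the work surface, if the arm or the gripper's body presses on something with over 40 N, if the wrist force passes 120 N, or if a joint passes its speed limit or range.

## Working session

There is one attempt and no reset: what is moved stays moved. The work goes in short steps, Python scripts to look and compute and a tool call to move; the robot and the scene stay as the last step left them, time stands still between calls to the robot, and variables do not carry over. Pictures are saved under pics/ and viewed, and the job is handed in when it is done.

Besides the shell and the picture viewer there is one more tool, called after "Call:" by a JSON object that holds its "fn" and its "kwargs". step_arm: Moves the arm, as the interface text tells. Its arguments: {"type":"object","properties":{"rows":{"type":"array","items":{"type":"array"}}},"required":["rows"]}

```bash
mkdir -p pics; cat > h.py <<'E'
import numpy as np, cv2
from workcell import monitor, read_camera, calibration, order
def save(n,im): cv2.imwrite('pics/'+n+'.png', im[...,::-1])
E
python3 - <<'E'
from h import *
s=monitor.get_state(); print(s)
for n in ['scene','top','wrist']:
    print(n,calibration(n)); save(n+'0',read_camera(n)); np.save(n+'0.npy',0)
E
```

```text
{'time_s': 0.0, 'joint_pos': array([1.15501767e+00, 8.74588745e-02, 1.75122437e-01, 1.65978258e+00,
       2.24793498e-05, 1.57081739e+00]), 'qd': array([-8.17675193e-05, -4.63483545e-04,  2.14261167e-04,  5.21305092e-04,
       -1.69229181e-04, -5.63115909e-04]), 'joint_efforts': array([-2.00036018e-03, -5.20387530e+01,  4.64803183e+01,  1.61991088e-02,
        1.48387363e-05,  1.43624845e-05]), 'tool_pos': array([0.22204918, 0.50293702, 0.23057772]), 'eef_rot': array([-0.38627911,  0.59283201,  0.38578182,  0.59203973]), 'ft_force': array([ 0.16910166,  0.46455697, -0.59642718]), 'torque': array([-0.04989575, -0.01561336,  0.03105886]), 'opening': 0.0853684969683463}
scene {'fx': 365.79572026849763, 'fy': 365.79572026849763, 'cx': 321.77403156625746, 'cy': 200.79427083552713, 'cam_to_world': array([[-0.80578009, -0.33539459,  0.488087  ,  0.92639885],
       [ 0.59183359, -0.485621  ,  0.64335468,  0.55394701],
       [ 0.02124762,  0.80726867,  0.58980152,  0.56029111],
       [ 0.        ,  0.        ,  0.        ,  1.        ]])}
top {'fx': 413.8811648575927, 'fy': 413.8811648575927, 'cx': 321.4600758061113, 'cy': 201.2011485589137, 'cam_to_world': array([[-0.01354593,  0.99881044, -0.04684244,  0.46733532],
       [-0.99933718, -0.0151064 , -0.0331211 , -0.01095353],
       [-0.03378932,  0.04636274,  0.99835303,  1.00786699],
       [ 0.        ,  0.        ,  0.        ,  1.        ]])}
wrist {'fx': 323.32916111532245, 'fy': 323.32916111532245, 'cx': 323.8265315911806, 'cy': 203.9213268157477, 'tool_from_camera': array([[ 4.69981167e-04,  2.66462773e-01, -9.63845096e-01,
        -1.43355113e-01],
       [ 1.24743156e-03,  9.63844297e-01,  2.66463160e-01,
         6.65564713e-02],
       [ 9.99999112e-01, -1.32756345e-03,  1.20594596e-04,
         9.82048402e-04],
       [ 0.00000000e+00,  0.00000000e+00,  0.00000000e+00,
         1.00000000e+00]])}
```

View pics/top0.png

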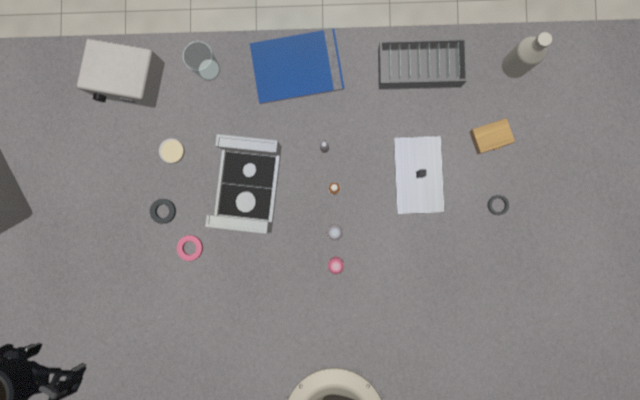

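View pics/scene0.png

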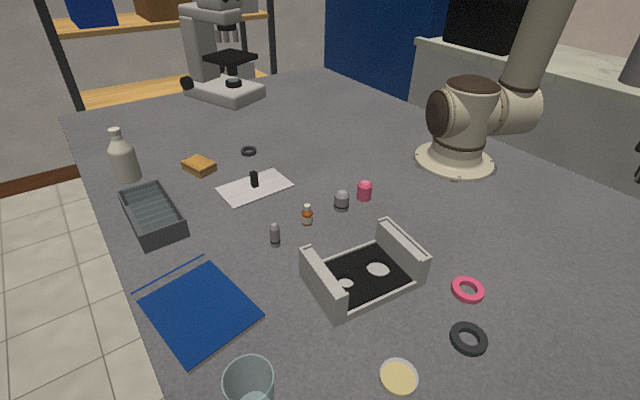

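View pics/wrist0.png

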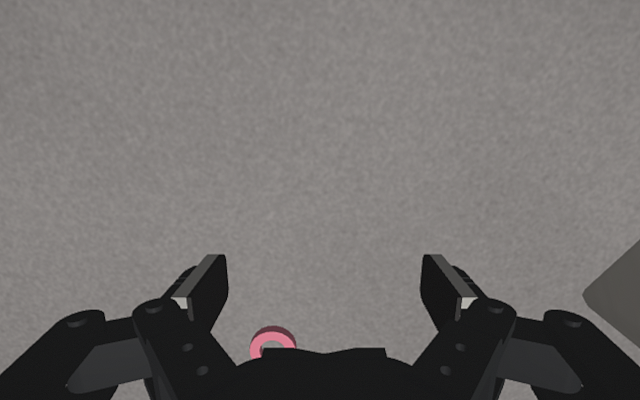

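Top view, by eye:
- **Carrier:** centre (245,185), with the wide well at (246,202) and the slim well at (250,170).
- **Parts to move:** slim objective (324,146), wide steel objective (335,232), plate post (421,174), large ring (162,211) and small ring (498,204).
- **Leave alone:** pink wide look-alike (336,265), pink ring (189,248), bottle (334,188) and dish (171,150).

Next I'll take enlarged crops.

```bash
python3 - <<'E'
from h import *
im=cv2.imread('pics/top0.png')
cv2.imwrite('pics/tc1.png',cv2.resize(im[125:275,140:350],None,fx=3.8,fy=3.8,interpolation=cv2.INTER_CUBIC))
cv2.imwrite('pics/tc2.png',cv2.resize(im[100:250,330:530],None,fx=4,fy=4,interpolation=cv2.INTER_CUBIC))
im=cv2.imread('pics/scene0.png')
cv2.imwrite('pics/sc1.png',cv2.resize(im[130:330,200:450],None,fx=3,fy=3,interpolation=cv2.INTER_CUBIC)) 
E
```

```text
(no output)
```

View pics/tc1.png

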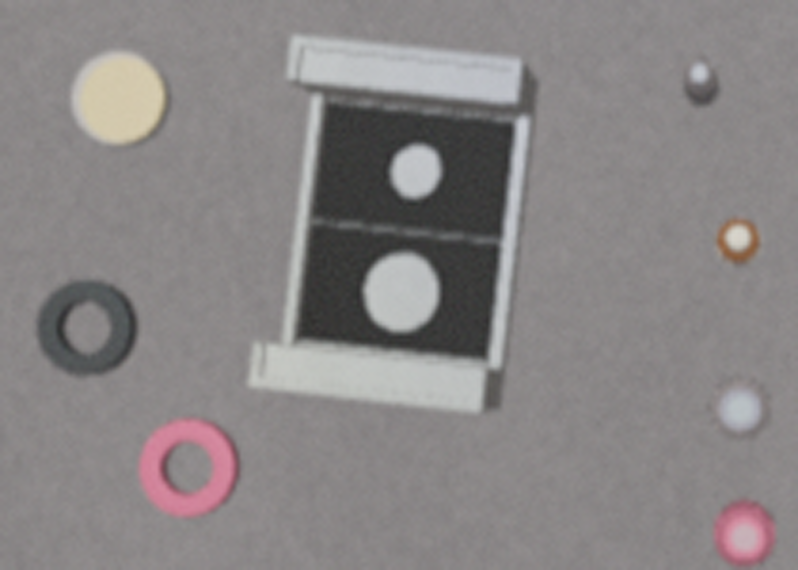

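View pics/tc2.png

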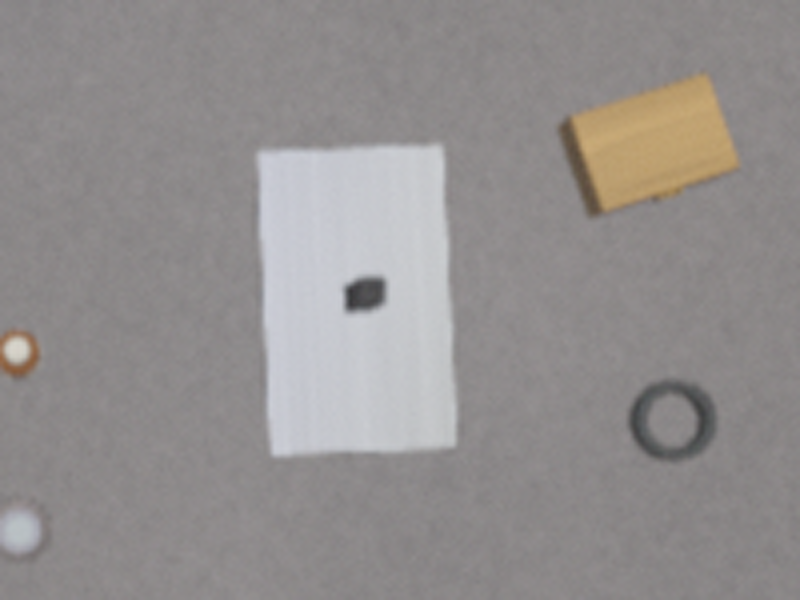

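View pics/sc1.png

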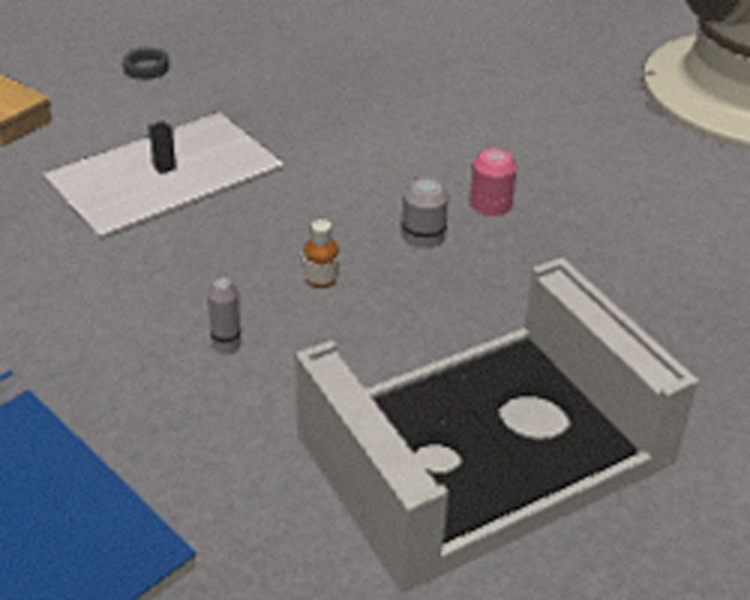

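```bash
cat >> h.py <<'E'
def ray(cam,uv,C=None):
    c=calibration(cam); T=c['cam_to_world'] if C is None else C
    u,v=uv; d=T[:3,:3]@np.array([(u-c['cx'])/c['fx'],-(v-c['cy'])/c['fy'],-1.0]); return T[:3,3],d
def onz(cam,uv,z,C=None):
    o,d=ray(cam,uv,C); return o+d*(z-o[2])/d[2]
def proj(cam,p,C=None):
    c=calibration(cam); T=c['cam_to_world'] if C is None else C
    q=np.linalg.inv(T)@np.append(p,1); return np.array([c['cx']-c['fx']*q[0]/q[2],c['cy']+c['fy']*q[1]/q[2]])
def blobs(mask,box,minA=15):
    m=np.zeros(mask.shape,np.uint8); x0,y0,x1,y1=box; m[y0:y1,x0:x1]=mask[y0:y1,x0:x1]
    cs,_=cv2.findContours(m*255,cv2.RETR_CCOMP,cv2.CHAIN_APPROX_NONE)
    return [c for c in cs if cv2.contourArea(c)>=minA]
E
python3 - <<'E'
from h import *
im=cv2.imread('pics/top0.png'); hsv=cv2.cvtColor(im,cv2.COLOR_BGR2HSV); H,S,V=[hsv[...,i].astype(int) for i in range(3)]
def show(name,mask,box,z,cam='top'):
    for c in blobs(mask.astype(np.uint8),box):
        M=cv2.moments(c); u=M['m10']/M['m00'],M['m01']/M['m00']
        (_,wh,a)=cv2.minAreaRect(c)
        p=onz(cam,u,z); print(name,'A',cv2.contourArea(c),'uv',np.round(u,1),'rect',np.round(wh,1),round(a,1),'xyz',np.round(p,4))
print('bg',np.median(V))
dark=V<85
show('ringL',V<95,(145,195,180,228),0.014); show('ringS',V<95,(485,192,512,218),0.014)
show('block',V<100,(205,140,290,228),0.02)
show('wells',V>150,(225,155,272,216),0.02)
show('plate',V>165,(390,130,450,220),0.006)
show('post',V<110,(405,160,440,190),0.05)
show('wide',(V>150),(325,222,345,243),0.05)
show('slimtop',(V>150),(315,136,333,155),0.06)
show('slim',(V>150)|(V<95),(315,136,333,155),0.06)
show('dish',S>60,(155,135,190,165),0.014)
E
```

```text
bg 138.0
ringL A 448.0 uv [162.8 210.9] rect [22. 25.] 90.0 xyz [0.4961 0.4086 0.014 ]
ringL A 166.5 uv [163.  210.9] rect [14.1 14.8] 45.0 xyz [0.4962 0.4083 0.014 ]
ringS A 45.5 uv [504. 204.] rect [17. 10.] 90.0 xyz [ 0.5008 -0.4105  0.014 ]
ringS A 34.0 uv [490.5 205.7] rect [17.  7.] 90.0 xyz [ 0.4972 -0.3788  0.014 ]
block A 3188.0 uv [246.6 183.5] rect [55.8 76.5] 5.5 xyz [0.5591 0.2016 0.02  ]
block A 384.5 uv [245.2 201.4] rect [21.9 22.6] 45.0 xyz [0.516  0.2054 0.02  ]
block A 184.0 uv [248.9 169.6] rect [15. 16.] -0.0 xyz [0.5926 0.1959 0.02  ]
block A 25.5 uv [264.4 154.4] rect [10.  3.] -0.0 xyz [0.6289 0.1582 0.02  ]
block A 25.0 uv [254.5 153.5] rect [3. 9.] 90.0 xyz [0.6315 0.1822 0.02  ]
block A 28.0 uv [245.  152.5] rect [ 3. 10.] 90.0 xyz [0.6344 0.2053 0.02  ]
block A 25.0 uv [235.6 151.4] rect [9. 4.] 0.0 xyz [0.6376 0.2282 0.02  ]
wells A 272.0 uv [245.2 201.4] rect [19. 18.] 90.0 xyz [0.5159 0.2055 0.02  ]
wells A 116.0 uv [249.1 169.6] rect [12.1 12.5] 63.4 xyz [0.5926 0.1955 0.02  ]
plate A 3446.5 uv [418.7 174.4] rect [76.6 46.7] 87.5 xyz [ 0.5755 -0.2133  0.006 ]
plate A 102.5 uv [420.9 173.1] rect [12. 10.] 0.0 xyz [ 0.5786 -0.2187  0.006 ]
post A 43.0 uv [421.  173.1] rect [6. 8.] 90.0 xyz [ 0.5738 -0.2099  0.05  ]
wide A 86.0 uv [334.1 232. ] rect [10. 11.] 0.0 xyz [ 0.4406 -0.0075  0.05  ]
```

```bash
cat >> h.py <<'E'
from scipy.spatial.transform import Rotation as Ro
def pose():
    s=monitor.get_state(); R=Ro.from_quat(s['eef_rot']).as_matrix(); return s,np.array(s['tool_pos']),R
def wristC():
    s,p,R=pose(); T=np.eye(4); T[:3,:3]=R; T[:3,3]=p; return T@calibration('wrist')['tool_from_camera']
def go(xyz,jaw):
    """jaw: world angle (deg) of jaw axis, mod 180. prints total shift (mm) in current tool axes and turn (deg)"""
    s,p,R=pose(); x=np.array([0,0,-1.]); best=None
    for k in (0,180):
        a=np.deg2rad(jaw+k); z=np.array([np.cos(a),np.sin(a),0]); Rt=np.stack([x,np.cross(z,x),z],1)
        rv=np.rad2deg(Ro.from_matrix(R.T@Rt).as_rotvec())
        if best is None or np.linalg.norm(rv)<np.linalg.norm(best): best=rv; bR=Rt
    d=(np.array(xyz)-p)*1000
    print('t',round(s['time_s'],2),'at',np.round(p*1000,1),'jaw',round(np.rad2deg(np.arctan2(R[1,2],R[0,2])),1),'down',np.round(R[:,0],3),'F',np.round(s['ft_force'],1),'open',round(s['opening']*1000,1),'q6',round(s['joint_pos'][5],2))
    print(' shift now-axes',np.round(R.T@d,1),' shift in final axes',np.round(bR.T@d,1),' turn',np.round(best,1))
E
python3 - <<'E'
from h import *
go([0.44,-0.0075,0.15],90)
im=cv2.imread('pics/top0.png'); V=im.max(2).astype(int)
print(V[136:156,314:334])
im=cv2.imread('pics/top0.png')
E
```

```text
t 0.15 at [222.1 503.  230.7] jaw 66.2 down [-0.    -0.001 -1.   ] F [ 0.4 -0.   0.3] open 85.4 q6 1.57
 shift now-axes [  81.1 -405.5 -378.9]  shift in final axes [  80.7 -217.9 -510.5]  turn [-23.8  -0.1  -0. ]
[[140 139 137 140 143 142 141 141 143 138 142 141 140 144 140 138 137 139
  136 139]
 [138 142 140 141 143 143 142 141 144 139 140 140 143 141 141 140 139 139
  137 137]
 [141 142 141 139 139 138 141 143 141 141 139 142 144 143 142 138 140 137
  138 138]
 [141 142 142 138 135 135 140 139 140 136 134 135 143 140 141 141 140 138
  139 136]
 [141 142 141 139 136 135 137 141 140 138 131 130 135 142 144 142 139 143
  139 138]
 [141 144 143 140 137 139 139 140 145 154 152 139 137 143 142 141 141 140
  142 141]
 [143 142 147 141 138 139 137 142 163 183 187 167 140 139 136 134 138 141
  142 141]
 [142 142 138 139 139 138 132 145 183 200 200 185 144 126 132 138 140 140
  144 139]
 [141 141 137 141 136 136 129 149 187 200 202 188 147 118 124 138 138 141
  143 141]
 [140 140 141 140 140 136 125 139 175 192 194 176 135 113 113 135 141 140
  140 142]
 [143 140 142 142 140 131 120 127 145 159 163 141 113 106 109 130 139 137
  140 141]
 [140 141 143 141 142 133 111 111 115 114 117 113 104 105 101 126 137 139
  137 139]
 [136 141 141 140 141 131 106 100 105 104 101 101 100  91  95 118 138 141
  140 139]
 [138 139 137 138 140 133 112  90  93  99  96  91  86  84 100 123 137 137
  139 139]
 [138 138 139 139 138 132 123  98  85  82  86  85  79  91 111 131 140 140
  137 138]
 [142 139 138 138 140 141 136 117  98  84  83  82  86 105 124 138 142 140
  140 138]
 [142 138 140 138 141 141 139 131 112 101  98 102 109 125 136 140 140 139
  141 139]
 [142 138 141 142 138 139 139 139 133 127 130 130 136 134 138 139 139 137
  137 141]
 [142 141 142 140 139 139 139 137 140 139 138 138 139 139 138 137 138 138
  139 139]
 [142 142 141 141 140 140 137 135 136 141 140 139 137 137 138 138 137 137
  139 138]]
```

Candidates for the wide objective:
- **Steel cylinder at top (334,232):** bright steel with a black band in the scene crop. This is the one I choose.
- **Pink cylinder at (336,265):** the look-alike, so excluded.
- **Oil bottle at (334,188):** amber with a white cap, excluded.
- **Slim objective at (324,144):** narrower.

Candidates for the large ring are the dark one at (163,211), which I choose, and the pink one at (189,248), which I exclude. The close crops confirm both choices.

I'll now turn the jaws to 90° and head for the wide objective.

Call:
{"fn": "step_arm", "kwargs": {"rows": [[[5,-20,-30],[-6,0,0],70],[[5,-20,-30],[-6,0,0],70],[[5,-20,-30],[-6,0,0],70],[[5,-20,-32],[-5.8,0,0],70],[[5,-14,-38],[0,0,0],70]]}}

```text
time_s: 0.57
tool_pos: [0.2825, 0.3263, 0.2056]
eef_rot: [0.502, -0.498, -0.502, -0.498]
ft_force: [0.3, 0.2, 0.6]
opening: 0.07
```

```bash
python3 - <<'E'
from h import *
go([0.44,-0.0075,0.17],90)
E
```

```text
t 0.57 at [282.5 326.3 205.6] jaw 90.4 down [-0. -0. -1.] F [0.3 0.2 0.6] open 70.0 q6 0.85
 shift now-axes [  35.7 -155.2 -334.9]  shift in final axes [  35.6 -157.5 -333.8]  turn [ 0.4 -0.  -0. ]
```

Call:
{"fn": "step_arm", "kwargs": {"rows": [[[3,-17,-37],[0,0,0],70],[[3,-17,-37],[0,0,0],70],[[3,-17,-37],[0,0,0],70],[[3,-17,-37],[0,0,0],70],[[3,-17,-37],[0,0,0],70]]}}

```text
time_s: 0.98
tool_pos: [0.3674, 0.1407, 0.1912]
eef_rot: [-0.5, 0.5, 0.5, 0.5]
ft_force: [1.8, 0.5, 0.7]
opening: 0.0699
```

Call:
{"fn": "step_arm", "kwargs": {"rows": [[[4,-17,-37],[0,0,0],70],[[4,-17,-37],[0,0,0],70],[[4,-17,-37],[0,0,0],70],[[4,-17,-37],[0,0,0],70],[[0,0,0],[0,0,0],70]]}}

```text
time_s: 1.4
tool_pos: [0.4365, -0.0109, 0.1739]
eef_rot: [-0.499, 0.502, 0.498, 0.501]
ft_force: [0.7, 0.6, -1.1]
opening: 0.0701
```

```bash
python3 - <<'E'
from h import *
go([0.44,-0.0075,0.15],90)
C=wristC(); np.save('C1.npy',C); save('w1',read_camera('wrist'))
E
```

```text
t 1.4 at [436.5 -10.9 173.9] jaw 89.6 down [-0.001 -0.002 -1.   ] F [ 0.7  0.6 -1.1] open 70.1 q6 -0.02
 shift now-axes [23.9 -3.5  3.4]  shift in final axes [23.9 -3.5  3.4]  turn [-0.4 -0.1 -0. ]
```

View pics/w1.png

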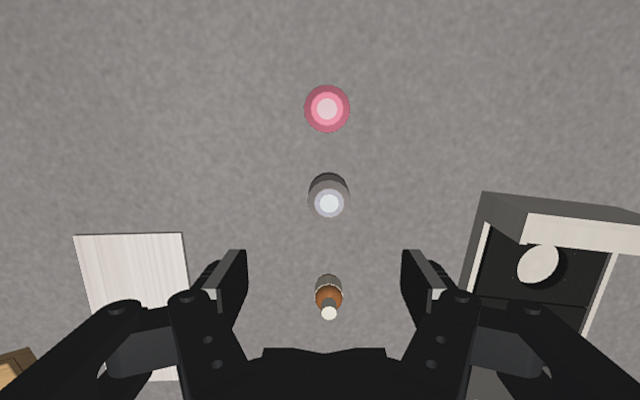

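The wrist picture shows the steel objective at (329,203), with its lens face in the middle. The pink look-alike is at (327,109), the bottle at (328,312), and the well at (538,263).

```bash
cat >> h.py <<'E'
def cen(cam,im,mask,box,z,C=None,minA=15):
    for c in blobs(mask.astype(np.uint8),box,minA):
        M=cv2.moments(c); u=M['m10']/M['m00'],M['m01']/M['m00']
        (_,r)=cv2.minEnclosingCircle(c); A=cv2.contourArea(c)
        p=onz(cam,u,z,C); cc=calibration(cam); o=ray(cam,u,C)[0]
        depth=np.linalg.norm(p-o)
        print(' A',A,'uv',np.round(u,1),'diam_mm~',round(2000*np.sqrt(A/np.pi)*depth/cc['fx'],1),'xyz',np.round(p*1000,1))
E
python3 - <<'E'
from h import *
C=np.load('C1.npy'); im=cv2.imread('pics/w1.png'); V=im.max(2).astype(int)
cen('wrist',im,V>170,(305,170,352,222),0.05,C)
cen('wrist',im,V>150,(305,170,352,222),0.05,C)
cen('wrist',im,V>150,(512,240,565,284),0.02,C)
E
```

```text
A 602.5 uv [329.  202.7] diam_mm~ 23.7 xyz [442.9  -6.2  50. ]
 A 662.5 uv [328.8 202.9] diam_mm~ 24.9 xyz [443.1  -6.3  50. ]
 A 1326.5 uv [538.4 260.4] diam_mm~ 49.9 xyz [511.9 203.8  20. ]
```

Call:
{"fn": "step_arm", "kwargs": {"rows": [[[38,-5.5,4],[-0.4,0,0],62],[[38,0,0],[0,0,0],62],[[38,0,0],[0,0,0],62],[[28,0,0],[0,0,0],62],[[16,0,0],[0,0,0],62]]}}

```text
time_s: 1.87
tool_pos: [0.4383, -0.0004, 0.0137]
eef_rot: [-0.501, 0.499, 0.503, 0.497]
ft_force: [-0.9, 0.3, -0.8]
opening: 0.0625
```

Call:
{"fn": "step_arm", "kwargs": {"rows": [[[0,0,0],[0,0,0],62],[[0,0,0],[0,0,0],30],[[0,0,0],[0,0,0],30],[[0,0,0],[0,0,0],30],[[0,0,0],[0,0,0],30]]}}

```text
time_s: 2.28
tool_pos: [0.4418, -0.0011, 0.0192]
eef_rot: [0.502, -0.497, -0.501, -0.499]
ft_force: [-1.1, 1.5, 7.1]
opening: 0.0361
```

```bash
python3 - <<'E'
from h import *
go([0.4425,-0.0065,0.016],90)
E
```

```text
t 2.28 at [441.8  -1.1  19.2] jaw 90.4 down [ 0.003  0.    -1.   ] F [-1.1  1.5  7.1] open 36.1 q6 -0.01
 shift now-axes [ 3.2 -0.6 -5.4]  shift in final axes [ 3.2 -0.7 -5.4]  turn [0.4 0.  0.2]
```

Call:
{"fn": "step_arm", "kwargs": {"rows": [[[0,0,0],[0,0,0],25],[[0,0,0],[0,0,0],25],[[-10,0,0],[0,0,0],25],[[-30,0,0],[0,0,0],25],[[0,0,0],[0,0,0],25]]}}

```text
time_s: 2.7
tool_pos: [0.4427, -0.0015, 0.0626]
eef_rot: [0.503, -0.497, -0.5, -0.5]
ft_force: [0.4, 0.1, -0.1]
opening: 0.0358
```

```bash
python3 - <<'E'
from h import *
go([0.514,0.2045,0.14],83)
C=wristC(); np.save('C2.npy',C); save('w2',read_camera('wrist'))
E
```

```text
t 2.7 at [442.7  -1.5  62.6] jaw 90.4 down [ 0.006 -0.    -1.   ] F [ 0.4  0.1 -0.1] open 35.8 q6 -0.01
 shift now-axes [-77.  -73.1 205.5]  shift in final axes [-77.4 -45.6 213.1]  turn [7.4 0.  0.3]
```

View pics/w2.png

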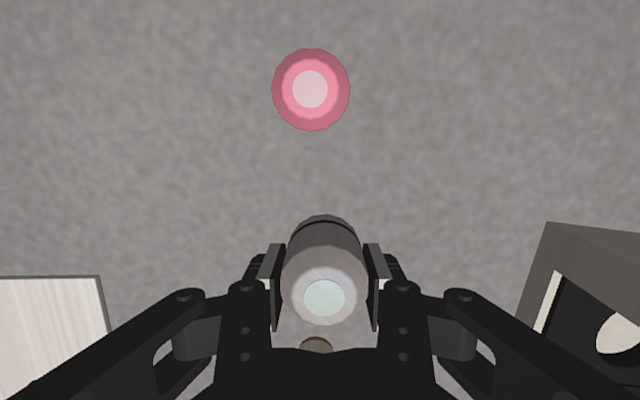

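```bash
python3 - <<'E'
from h import *
T=calibration('wrist')['tool_from_camera']
im=cv2.imread('pics/w2.png'); V=im.max(2).astype(int)
for c in blobs((V>190).astype(np.uint8),(290,265,360,325),100):
    M=cv2.moments(c); u=(M['m10']/M['m00'],M['m01']/M['m00']); A=cv2.contourArea(c)
    o,d=ray('wrist',u,T)
    for y in (0,-.002,.002): print(u,cv2.minAreaRect(c)[1],np.round((o+d*(y-o[1])/d[1])*1000,1))
    print(T@np.append([0,0,0],1))
E
```

```text
(323.8544877606528, 297.68963433061344) (35.0, 40.0) [-35.8   0.    0.6]
(323.8544877606528, 297.68963433061344) (35.0, 40.0) [-32.5  -2.    0.6]
(323.8544877606528, 297.68963433061344) (35.0, 40.0) [-39.    2.    0.6]
[-1.43348038e-01  6.62238100e-02  5.51145333e-04  1.00000000e+00]
```

The objective is held upright and centred, with its foot about 16 mm below the TCP. I'll raise it and carry it above the wide well.

Call:
{"fn": "step_arm", "kwargs": {"rows": [[[-38,0,0],[0,0,0],25],[[-30,-8,25],[3.7,0,0.2],25],[[-20,-10,34],[3.7,0,0.1],25],[[-8,-8,38],[0,0,0],25],[[0,-8,39],[0,0,0],25]]}}

```text
time_s: 3.17
tool_pos: [0.4872, 0.1329, 0.1559]
eef_rot: [-0.467, 0.53, 0.469, 0.53]
ft_force: [1.1, 0.1, -2.0]
opening: 0.0364
```

Call:
{"fn": "step_arm", "kwargs": {"rows": [[[0,-8,39],[0,0,0],25],[[0,-6,30],[0,0,0],25],[[0,0,8],[0,0,0],25],[[0,0,0],[0,0,0],25]]}}

```text
time_s: 3.5
tool_pos: [0.509, 0.2081, 0.1521]
eef_rot: [-0.468, 0.531, 0.471, 0.527]
ft_force: [0.0, -0.3, -1.3]
opening: 0.0362
```

```bash
python3 - <<'E'
from h import *
go([0.5155,0.207,0.14],83)
C=wristC(); np.save('C3.npy',C); save('w3',read_camera('wrist'))
E
```

```text
t 3.5 at [509.  208.1 152.1] jaw 83.1 down [-0.007 -0.    -1.   ] F [ 0.  -0.3 -1.3] open 36.2 q6 0.51
 shift now-axes [12.  -6.7 -0.3]  shift in final axes [12.1 -6.6 -0.3]  turn [ 0.1 -0.1 -0.4]
```

View pics/w3.png

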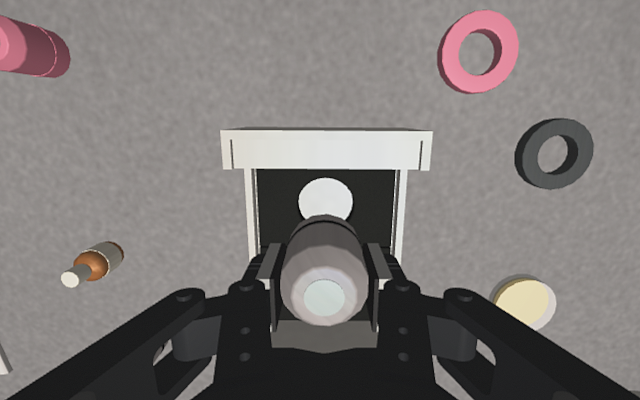

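```bash
python3 - <<'E'
from h import *
C=np.load('C3.npy'); im=cv2.imread('pics/w3.png'); 
cv2.imwrite('pics/w3c.png',cv2.resize(im[115:265,210:445],None,fx=3.4,fy=3.4,interpolation=cv2.INTER_CUBIC))
V=im.max(2).astype(int)
for c in blobs((V>170).astype(np.uint8),(215,122,440,175),300):
    r=cv2.minAreaRect(c); print(r); 
    for q in cv2.boxPoints(r): print(q,np.round(onz('wrist',q,0.077,C)*1000,1))
for c in blobs((V<80).astype(np.uint8),(245,165,405,250),300):
    print(cv2.boundingRect(c))
cen('wrist',im,V>150,(288,172,362,214),0.02,C)
print(V[180,240:412:1])
E
```

```text
((326.0, 152.0), (44.0, 212.0), 90.0)
[220. 130.] [444.3 147.3  77. ]
[432. 130.] [460.9 286.3  77. ]
[432. 174.] [490.3 285.4  77. ]
[220. 174.] [473.2 141.4  77. ]
(256, 169, 139, 81)
(297, 176, 57, 46)
 A 1573.5 uv [325.1 197.3] diam_mm~ 39.3 xyz [512.  209.4  20. ]
[150 147 145 141 174 221 224 222 221 223 230 195 121  93  86 222 151  23
  37  42  41  42  43  43  41  40  42  40  42  41  41  42  43  41  40  41
  41  42  42  42  41  40  43  43  42  44  42  41  43  44  41  44  42  42
  41  42  43  41  43  42  42  43  43  41  41  42  42  41  42  38  28  15
  81 176 200 203 231 234 229 227 225 224 223 223 223 222 222 223 223 224
 226 229 231 235 229 215 208 172  96  31  25  34  40  43  41  41  42  42
  42  41  43  42  42  43  42  40  42  44  45  42  43  42  42  42  42  41
  41  42  43  42  42  42  40  41  41  42  41  42  40  42  43  39  40  40
  41  42  41  41  40  40  42  43  42  36  14 238 170  76  78 125 221 230
 225 224 225 229 206 155 143 150 152 155]
```

View pics/w3c.png

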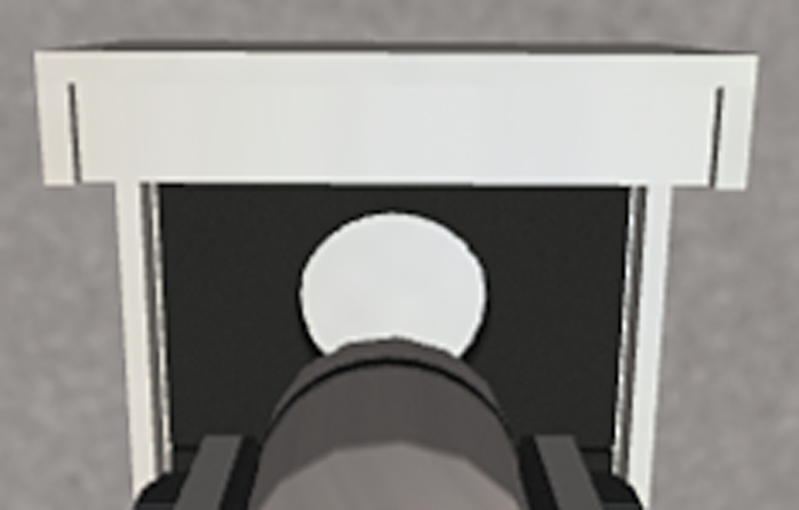

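```bash
python3 - <<'E'
from h import *
C=np.load('C3.npy')
A=onz('wrist',(220.8,129.8),.077,C);B=onz('wrist',(432.9,131.2),.077,C); v=(B-A)[:2]; print(np.linalg.norm(v)*1e3, 'yaw',np.rad2deg(np.arctan2(v[1],v[0]))-90)
yaw=np.arctan2(v[1],v[0])-np.pi/2
for yw in (yaw,np.deg2rad(-7.)):
  ex=np.array([np.cos(yw),np.sin(yw)]); m=(A+B)[:2]/2; O=m+0.106*ex; print('O',np.round(O*1e3,1),'wide',np.round((O-.038*ex)*1e3,1),'slim',np.round((O+.038*ex)*1e3,1))
# inner corners
a=onz('wrist',(222.9,170),.072,C); b=onz('wrist',(429.5,170.5),.072,C); print('inner', np.round(a*1e3,1),np.round(b*1e3,1), np.linalg.norm(b-a)*1e3, np.dot(((a+b)/2)[:2]-m,ex)*1e3)
# well: near edge row and lateral
print('well near edge z20',np.round(onz('wrist',(325.2,177.3),.02,C)*1e3,1))
im=cv2.imread('pics/top0.png'); V=im.max(2).astype(int)
for y in range(158,212,6): print(y,V[y,214:232],V[y,264:286])
E
```

```text
140.12365802942216 yaw -7.15902770902602
O [558.2 204.2] wide [520.5 208.9] slim [595.9 199.4]
O [558.2 204.5] wide [520.5 209.1] slim [595.9 199.8]
inner [471.4 142.3  72. ] [488.7 285.3  72. ] 144.09954518754316 27.25765525606841
well near edge z20 [494.4 211.5  20. ]
158 [142 142 141 137 136 137 151 182 193 175 119  73  58  60  60  61  59  59] [ 63  62  59  57  60  59  59  60  59  58  67 132 195 206 193 141 124 140
 142 142 142 139]
164 [142 140 140 137 137 142 173 192 187 129  81  64  61  60  57  57  58  57] [ 59  54  57  64  61  61  57  55  56  59 104 169 200 195 157 121 135 141
 139 141 142 141]
170 [140 137 139 139 141 160 190 187 141  92  64  57  56  57  54  55  59  61] [ 59  57  58  61  60  62  65  60  56  78 140 194 198 176 125 133 145 142
 138 139 144 141]
176 [137 140 139 139 157 187 189 154 103  65  57  53  58  59  59  58  58  59] [ 61  64  56  60  58  55  54  56  66 128 192 201 188 135 126 140 143 140
 141 142 142 142]
182 [139 141 139 147 179 189 170 120  96  89  85  72  66  72  62  66  65  64] [ 62  58  54  60  58  61  61  59 112 176 197 190 141 114 134 140 137 137
 139 140 144 140]
188 [135 136 143 168 191 184 128  79  62  59  57  60  56  59  57  56  57  60] [ 87  99 106 101 101 100  98 114 169 192 193 169 127 137 142 138 142 136
 138 141 138 141]
194 [136 142 163 187 187 141  92  64  60  57  57  52  60  55  54  56  62  60] [ 61  60  55  63  55  57  67 131 189 196 180 130 127 141 139 140 142 140
 142 142 141 142]
200 [139 150 181 187 163 107  67  57  58  57  54  52  57  58  54  59  56  59] [ 58  60  61  62  58  62 118 181 196 184 141 121 136 141 143 143 144 142
 139 141 139 141]
206 [150 179 190 170 115  70  58  55  58  54  54  55  56  57  58  56  53  57] [ 60  58  58  58  60  98 160 192 190 164 124 131 139 139 141 139 137 140
 140 141 141 142]
```

Call:
{"fn": "step_arm", "kwargs": {"rows": [[[30,-10,1.2],[0,0,-0.3],25],[[35,0,0],[0,0,0],25],[[28,0,0],[0,0,0],25],[[11,0,0],[0,0,0],25],[[0,0,0],[0,0,0],25]]}}

```text
time_s: 3.97
tool_pos: [0.5172, 0.2042, 0.0464]
eef_rot: [-0.468, 0.532, 0.469, 0.528]
ft_force: [-0.8, -0.3, -0.7]
opening: 0.0356
```

```bash
python3 - <<'E'
from h import *
go([0.519,0.208,0.024],83)
save('s4',cv2.resize(read_camera('scene')[180:330,280:450],None,fx=4,fy=4)); go([0.519,0.208,0.024],83)
save('w4',read_camera('wrist'));go([0.519,0.208,0.024],83)
E
```

```text
t 3.97 at [517.2 204.2  46.4] jaw 82.9 down [-0.005 -0.002 -1.   ] F [-0.8 -0.3 -0.7] open 35.6 q6 0.5
 shift now-axes [22.3 -1.4  4. ]  shift in final axes [22.4 -1.3  4. ]  turn [-0.1 -0.2 -0.2]
t 4.02 at [518.4 204.9  48.8] jaw 82.9 down [-0.002 -0.001 -1.   ] F [-0.5  0.5 -1.2] open 36.4 q6 0.5
 shift now-axes [24.8 -0.3  3.2]  shift in final axes [24.8 -0.2  3.2]  turn [-0.1 -0.1 -0.1]
t 4.07 at [519.4 205.5  50.4] jaw 82.9 down [ 0.001 -0.    -1.   ] F [ 0.3  0.8 -1.1] open 35.9 q6 0.5
 shift now-axes [26.4  0.7  2.5]  shift in final axes [26.4  0.7  2.5]  turn [-0.1 -0.   0.1]
```

View pics/s4.png

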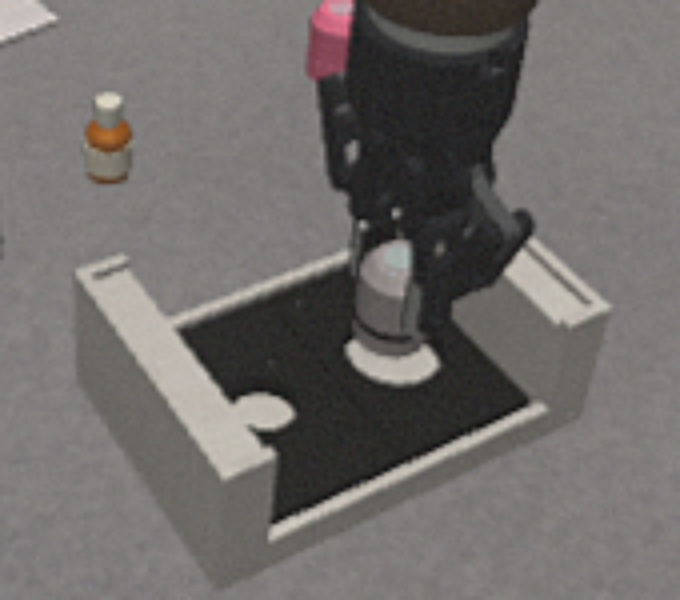

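View pics/w4.png

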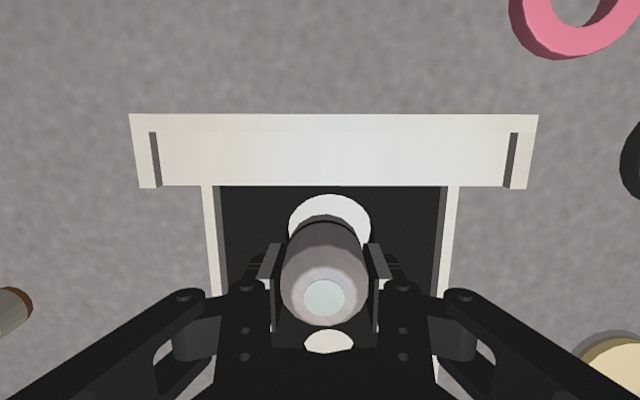

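The objective hangs over the wide well. In the wrist picture the well spans columns 288–371 (centre 329.5) and the objective is centred at 324, so I'll shift about 3 mm along +jaw and go down.

Call:
{"fn": "step_arm", "kwargs": {"rows": [[[0,0,2.7],[0,0,0],25],[[10,0,0],[0,0,0],25],[[0,0,0],[0,0,0],25],[[0,0,0],[0,0,0],25],[[0,0,0],[0,0,0],25]]}}

```text
time_s: 4.48
tool_pos: [0.5194, 0.2088, 0.0392]
eef_rot: [-0.469, 0.53, 0.468, 0.53]
ft_force: [0.1, -0.5, -0.9]
opening: 0.0361
```

```bash
python3 - <<'E'
from h import *
go([0.519,0.208,0.024],83)
C=wristC(); np.save('C5.npy',C)
save('w5',read_camera('wrist'));go([0.519,0.208,0.024],83)
im=cv2.imread('pics/w5.png')
A=onz('wrist',(0,0),.077,C)
V=im.max(2).astype(int)
for y in (202,206,210): print(y,V[y,280:296],V[y,366:382])
E
```

```text
t 4.48 at [519.4 208.8  39.2] jaw 83.0 down [ 0. -0. -1.] F [ 0.1 -0.5 -0.9] open 36.1 q6 0.5
 shift now-axes [15.2  0.3 -0.9]  shift in final axes [15.2  0.3 -0.9]  turn [-0. -0.  0.]
t 4.53 at [519.4 208.8  39.3] jaw 83.0 down [ 0. -0. -1.] F [ 0.1  0.6 -1.8] open 36.4 q6 0.5
 shift now-axes [15.3  0.3 -0.9]  shift in final axes [15.3  0.3 -0.9]  turn [-0. -0.  0.]
202 [39 41 40 40 39 39 39 40 39 41 40 40 40 40 39 40] [41 41 42 41 41 39 40 40 40 39 41 40 41 41 40 40]
206 [ 41  41  40  40  39  41  42  41  41  39  39  35  19  79 164 189] [40 40 41 40 38 38 38 38 40 41 40 39 39 40 40 40]
210 [ 40  42  39  39  40  40  38  23  78 172 217 219 214 211 211 210] [41 41 39 39 40 41 41 40 41 41 40 41 40 41 38 38]
```

View pics/w5.png

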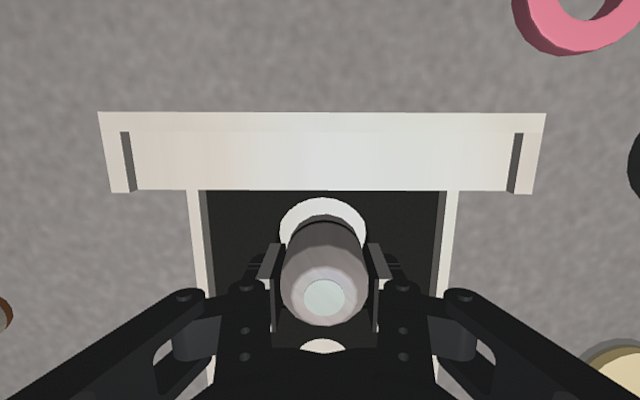

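Settled and vertical. The well now spans columns 279–367 and the objective sits at 324, so they are centred laterally. I'll check the along-carrier position and refine the carrier pose from this settled view.

```bash
python3 - <<'E'
from h import *
C=np.load('C5.npy'); im=cv2.imread('pics/w5.png'); V=im.max(2).astype(int)
print([ (y,V[y,323]) for y in range(190,204)])
for c in (110,320,535): print(c,[ (y,V[y,c]) for y in range(106,118)])
print(V[115,92:104],V[115,538:552])
A=onz('wrist',(98.3,112),.077,C);B=onz('wrist',(546,113.3),.077,C); v=(B-A)[:2]; yw=np.arctan2(v[1],v[0])-np.pi/2
ex=np.array([np.cos(yw),np.sin(yw)]);m=(A+B)[:2]/2;O=m+0.106*ex;print(np.linalg.norm(v)*1e3,np.rad2deg(yw),'O',O*1e3,'wide',(O-.038*ex)*1e3,'slim',(O+.038*ex)*1e3)
q=onz('wrist',(323,197),.02,C); print('near edge+25',(q[:2]+.025*ex)*1e3)
E
```

```text
[(190, np.int64(128)), (191, np.int64(20)), (192, np.int64(36)), (193, np.int64(38)), (194, np.int64(39)), (195, np.int64(35)), (196, np.int64(14)), (197, np.int64(159)), (198, np.int64(217)), (199, np.int64(219)), (200, np.int64(215)), (201, np.int64(215)), (202, np.int64(215)), (203, np.int64(215))]
110 [(106, np.int64(137)), (107, np.int64(136)), (108, np.int64(137)), (109, np.int64(137)), (110, np.int64(133)), (111, np.int64(156)), (112, np.int64(196)), (113, np.int64(208)), (114, np.int64(204)), (115, np.int64(203)), (116, np.int64(204)), (117, np.int64(204))]
320 [(106, np.int64(139)), (107, np.int64(138)), (108, np.int64(138)), (109, np.int64(138)), (110, np.int64(136)), (111, np.int64(130)), (112, np.int64(192)), (113, np.int64(221)), (114, np.int64(216)), (115, np.int64(215)), (116, np.int64(215)), (117, np.int64(215))]
535 [(106, np.int64(139)), (107, np.int64(140)), (108, np.int64(139)), (109, np.int64(140)), (110, np.int64(140)), (111, np.int64(137)), (112, np.int64(148)), (113, np.int64(200)), (114, np.int64(220)), (115, np.int64(215)), (116, np.int64(214)), (117, np.int64(214))]
[137 137 137 137 135 152 197 207 204 203 204 204] [215 215 215 215 215 216 219 211 158 133 136 138 139 139]
140.67609270746235 -7.104187874448493 O [558.22119221 204.0111617 ] wide [520.51292198 208.71077401] slim [595.92946245 199.31154939]
near edge+25 [519.33635429 209.02952439]
```

Call:
{"fn": "step_arm", "kwargs": {"rows": [[[10,0,0],[0,0,0],25],[[3,0,0],[0,0,0],25],[[0,0,0],[0,0,0],25],[[0,0,0],[0,0,0],25]]}}

```text
time_s: 4.87
tool_pos: [0.5191, 0.2086, 0.0254]
eef_rot: [-0.468, 0.53, 0.468, 0.529]
ft_force: [1.6, -0.1, -1.4]
opening: 0.0358
```

```bash
python3 - <<'E'
from h import *
go([0.519,0.208,0.024],83)
save('s6',cv2.resize(read_camera('scene')[180:330,280:450],None,fx=4,fy=4))
E
```

```text
t 4.87 at [519.1 208.6  25.4] jaw 83.0 down [-0.001 -0.001 -1.   ] F [ 1.6 -0.1 -1.4] open 35.8 q6 0.5
 shift now-axes [ 1.4  0.  -0.7]  shift in final axes [ 1.4  0.  -0.7]  turn [-0. -0. -0.]
```

View pics/s6.png

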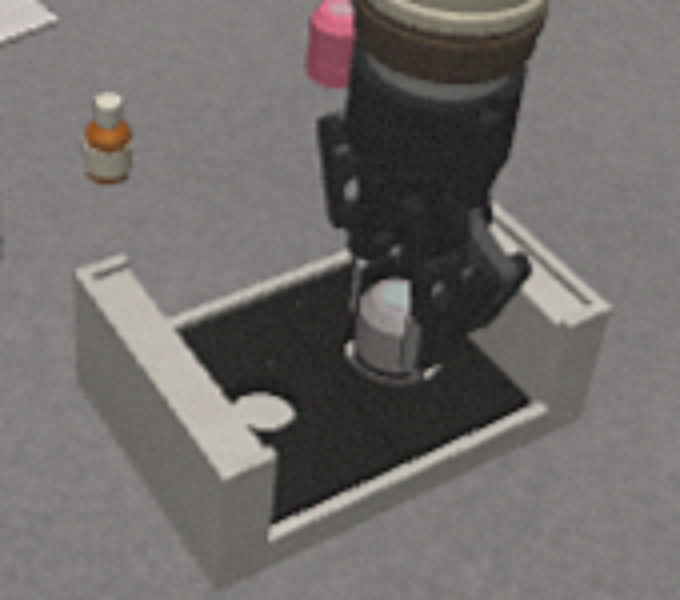

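It is in the well. I'll lower it a last little bit, then release.

Call:
{"fn": "step_arm", "kwargs": {"rows": [[[2,0,0],[0,0,0],25],[[0,0,0],[0,0,0],25],[[0,0,0],[0,0,0],25]]}}

```text
time_s: 5.17
tool_pos: [0.5193, 0.2087, 0.0253]
eef_rot: [-0.469, 0.53, 0.468, 0.53]
ft_force: [-5.4, -2.8, 11.8]
opening: 0.0357
```

Call:
{"fn": "step_arm", "kwargs": {"rows": [[[0,0,0],[0,0,0],50],[[0,0,0],[0,0,0],58],[[0,0,0],[0,0,0],58],[[-20,0,0],[0,0,0],58],[[-38,0,0],[0,0,0],58]]}}

```text
time_s: 5.58
tool_pos: [0.5169, 0.2078, 0.0779]
eef_rot: [-0.468, 0.532, 0.469, 0.527]
ft_force: [0.0, 0.9, -0.0]
opening: 0.058
```

Call:
{"fn": "step_arm", "kwargs": {"rows": [[[-38,0,0],[0,0,0],58],[[-30,0,0],[0,0,0],58],[[0,0,0],[0,0,0],58]]}}

```text
time_s: 5.83
tool_pos: [0.5216, 0.2097, 0.1568]
eef_rot: [-0.47, 0.527, 0.467, 0.533]
ft_force: [0.1, 0.4, 0.9]
opening: 0.058
```

```bash
python3 - <<'E'
from h import *
print(np.round(onz('top',(323.5,143.7),.06)*1e3,1))
C=wristC(); np.save('C7.npy',C)
save('w7',read_camera('wrist'))
p=onz('top',(323.5,143.7),.06); go([p[0]+.0024,p[1]+.0013,0.15],90)
E
```

```text
[644.6  14.   60. ]
t 5.88 at [521.  209.4 153.6] jaw 83.0 down [ 0.006  0.002 -1.   ] F [ 0.2  0.1 -0.1] open 57.8 q6 0.5
 shift now-axes [   3.9 -148.8 -177.3]  shift in final axes [   3.6 -126.  -194.2]  turn [-7.   0.1  0.3]
```

View pics/w7.png

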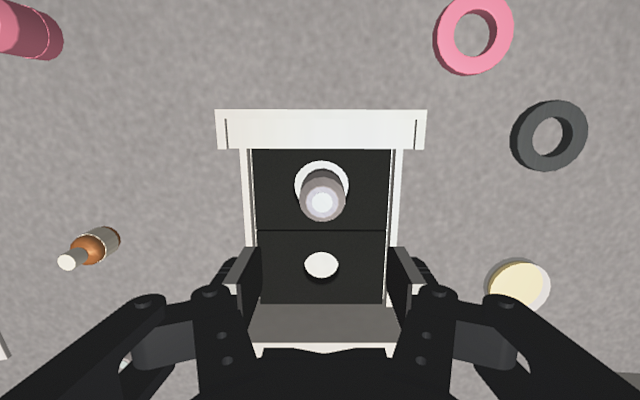

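The wide objective stands upright in the wide well (322,190), and the slim well is empty at (321,265). Next I'll go to the slim objective, keeping the jaws at 83°.

Call:
{"fn": "step_arm", "kwargs": {"rows": [[[-3,-25,-29.5],[0,0,0],50],[[-3,-25,-29.5],[0,0,0],50],[[-3,-25,-29.5],[0,0,0],50],[[-3,-25,-29.5],[0,0,0],50],[[-3,-25,-29.5],[0,0,0],50]]}}

```text
time_s: 6.3
tool_pos: [0.6258, 0.0455, 0.1638]
eef_rot: [-0.468, 0.53, 0.469, 0.529]
ft_force: [-0.2, 0.7, 0.3]
opening: 0.0498
```

Call:
{"fn": "step_arm", "kwargs": {"rows": [[[0,-20,-25],[0,0,0],50],[[0,-4,-5],[0,0,0],50],[[0,0,0],[0,0,0],50],[[0,0,0],[0,0,0],50],[[0,0,0],[0,0,0],50]]}}

```text
time_s: 6.72
tool_pos: [0.6449, 0.0154, 0.1644]
eef_rot: [-0.468, 0.53, 0.469, 0.529]
ft_force: [-0.2, -0.0, -0.8]
opening: 0.05
```

```bash
python3 - <<'E'
from h import *
C=wristC(); np.save('C8.npy',C)
save('w8',read_camera('wrist'))
p=onz('top',(323.5,143.7),.06); go([p[0]+.0024,p[1]+.0013,0.15],83)
E
```

```text
t 6.77 at [644.9  15.7 164.8] jaw 83.1 down [-0.001 -0.    -1.   ] F [0.1 0.7 0.2] open 50.2 q6 0.15
 shift now-axes [14.8 -2.1 -0.1]  shift in final axes [14.8 -2.1 -0.1]  turn [ 0.1 -0.  -0. ]
```

View pics/w8.png

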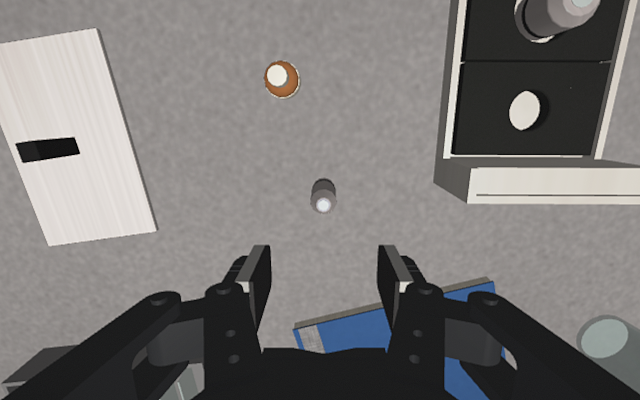

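The slim objective is at (323,204), its lens face bright. The bottle is at (282,79). To the lower left and right of the target are the blue folder and the glass. I'll measure the slim's top.

```bash
python3 - <<'E'
from h import *
C=np.load('C8.npy'); im=cv2.imread('pics/w8.png'); V=im.max(2).astype(int)
cen('wrist',im,V>150,(308,175,338,217),0.06,C)
cen('wrist',im,V>165,(308,175,338,217),0.06,C)
E
```

```text
A 151.5 uv [323.1 204.6] diam_mm~ 11.0 xyz [647.5  15.2  60. ]
 A 114.0 uv [322.4 212. ] diam_mm~ 9.6 xyz [653.6  13.9  60. ]
 A 73.0 uv [323.9 180.3] diam_mm~ 7.5 xyz [628.1  18.2  60. ]
 A 135.0 uv [323.3 204.6] diam_mm~ 10.4 xyz [647.5  15.3  60. ]
```

Call:
{"fn": "step_arm", "kwargs": {"rows": [[[35,-2.6,0],[0,0,0],50],[[38,0,0],[0,0,0],50],[[35,0,0],[0,0,0],50],[[22,0,0],[0,0,0],50],[[9,0,0],[0,0,0],50]]}}

```text
time_s: 7.18
tool_pos: [0.6455, 0.0154, 0.022]
eef_rot: [-0.468, 0.531, 0.47, 0.528]
ft_force: [-1.4, -0.8, -0.3]
opening: 0.0502
```

Call:
{"fn": "step_arm", "kwargs": {"rows": [[[0,0,0],[0,0,0],50],[[0,0,0],[0,0,0],50],[[0,0,0],[0,0,0],50]]}}

```text
time_s: 7.43
tool_pos: [0.6493, 0.0145, 0.0286]
eef_rot: [-0.469, 0.529, 0.468, 0.53]
ft_force: [-0.1, -0.2, 0.2]
opening: 0.0499
```

```bash
python3 - <<'E'
from h import *
go([.6475,.0153,.026],83)
E
```

```text
t 7.43 at [649.3  14.5  28.6] jaw 83.0 down [ 0.003 -0.    -1.   ] F [-0.1 -0.2  0.2] open 49.9 q6 0.14
 shift now-axes [2.6 1.9 0.6]  shift in final axes [2.6 1.9 0.6]  turn [0.  0.  0.2]
```

Call:
{"fn": "step_arm", "kwargs": {"rows": [[[0,0,0],[0,0,0],15],[[0,0,0],[0,0,0],10],[[0,0,0],[0,0,0],10],[[0,0,0],[0,0,0],10],[[0,0,0],[0,0,0],10]]}}

```text
time_s: 7.85
tool_pos: [0.649, 0.0142, 0.0278]
eef_rot: [-0.469, 0.529, 0.468, 0.53]
ft_force: [-0.3, 0.6, 5.9]
opening: 0.0202
```

Call:
{"fn": "step_arm", "kwargs": {"rows": [[[0,0,0],[0,0,0],10],[[0,0,0],[0,0,0],10],[[-10,0,0],[0,0,0],10],[[-38,0,0],[0,0,0],10],[[-38,0,0],[0,0,0],10]]}}

```text
time_s: 8.27
tool_pos: [0.6467, 0.0139, 0.1118]
eef_rot: [-0.468, 0.531, 0.469, 0.529]
ft_force: [1.0, 0.2, -1.0]
opening: 0.02
```

Call:
{"fn": "step_arm", "kwargs": {"rows": [[[-35,0,0],[0,0,0],10],[[-10,0,0],[0,0,0],10],[[0,0,0],[0,0,0],10]]}}

```text
time_s: 8.52
tool_pos: [0.6497, 0.014, 0.1619]
eef_rot: [-0.47, 0.528, 0.467, 0.531]
ft_force: [0.6, 0.5, -1.2]
opening: 0.0201
```

```bash
python3 - <<'E'
from h import *
save('w9',read_camera('wrist'))
go([.5945,.1995,.16],83)
T=calibration('wrist')['tool_from_camera']
im=cv2.imread('pics/w9.png'); V=im.max(2).astype(int)
for c in blobs((V>160).astype(np.uint8),(295,265,355,345),100):
    M=cv2.moments(c); u=(M['m10']/M['m00'],M['m01']/M['m00'])
    o,d=ray('wrist',u,T)
    for y in (0,): print(u,cv2.contourArea(c),np.round((o+d*(y-o[1])/d[1])*1000,1))
E
```

```text
t 8.57 at [648.9  14.  158.8] jaw 83.0 down [ 0.003 -0.    -1.   ] F [ 0.2  0.5 -1.3] open 19.6 q6 0.14
 shift now-axes [ -1.4  76.7 177.4]  shift in final axes [ -1.2  76.6 177.5]  turn [-0.  -0.   0.2]
(324.03388888888884, 289.485) 600.0 [-29.7   0.    0.8]
```

View pics/w9.png

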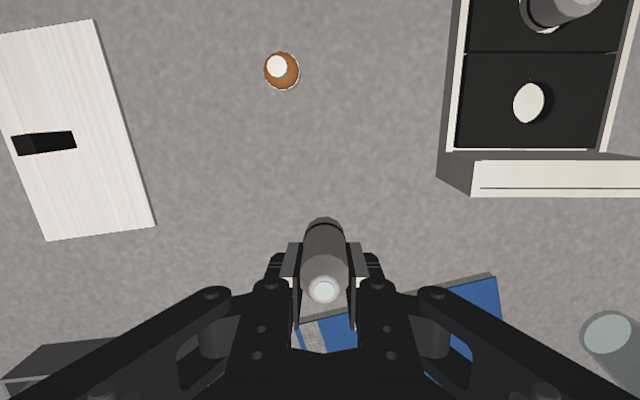

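Slim is held upright, opening 20 mm. I'll carry it to above the slim well.

Call:
{"fn": "step_arm", "kwargs": {"rows": [[[0,15,35.5],[0,0,0],10],[[0,15,35.5],[0,0,0],10],[[0,15,35.5],[0,0,0],10],[[0,15,35.5],[0,0,0],10],[[0,10,24],[0,0,0],10]]}}

```text
time_s: 8.98
tool_pos: [0.5969, 0.1899, 0.1545]
eef_rot: [-0.468, 0.531, 0.469, 0.528]
ft_force: [0.4, -0.8, -0.7]
opening: 0.0197
```

Call:
{"fn": "step_arm", "kwargs": {"rows": [[[0,4,11.5],[0,0,0],10],[[25,0,0],[0,0,0],10],[[25,0,0],[0,0,0],10],[[25,0,0],[0,0,0],10],[[15,0,0],[0,0,0],10]]}}

```text
time_s: 9.4
tool_pos: [0.5946, 0.1983, 0.0621]
eef_rot: [-0.468, 0.532, 0.469, 0.528]
ft_force: [-0.4, 0.2, -1.0]
opening: 0.0194
```

Call:
{"fn": "step_arm", "kwargs": {"rows": [[[0,0,0],[0,0,0],10],[[0,0,0],[0,0,0],10],[[0,0,0],[0,0,0],10],[[0,0,0],[0,0,0],10]]}}

```text
time_s: 9.73
tool_pos: [0.5971, 0.1992, 0.0683]
eef_rot: [-0.469, 0.529, 0.468, 0.53]
ft_force: [-0.1, -0.5, -1.0]
opening: 0.0195
```

```bash
python3 - <<'E'
from h import *
go([.597,.1992,.0345],83)
C=wristC(); np.save('C10.npy',C)
save('w10',read_camera('wrist'))
save('s10',cv2.resize(read_camera('scene')[180:330,280:450],None,fx=4,fy=4))
E
```

```text
t 9.73 at [597.1 199.2  68.3] jaw 83.0 down [ 0.002  0.    -1.   ] F [-0.1 -0.5 -1. ] open 19.5 q6 0.45
 shift now-axes [33.8  0.2 -0. ]  shift in final axes [33.8  0.1 -0. ]  turn [-0.   0.   0.1]
```

View pics/w10.png

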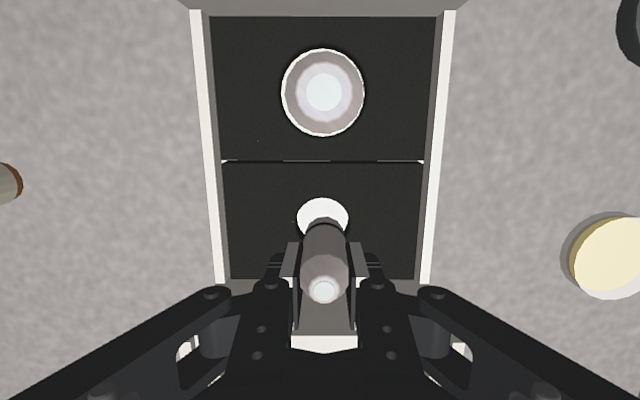

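View pics/s10.png

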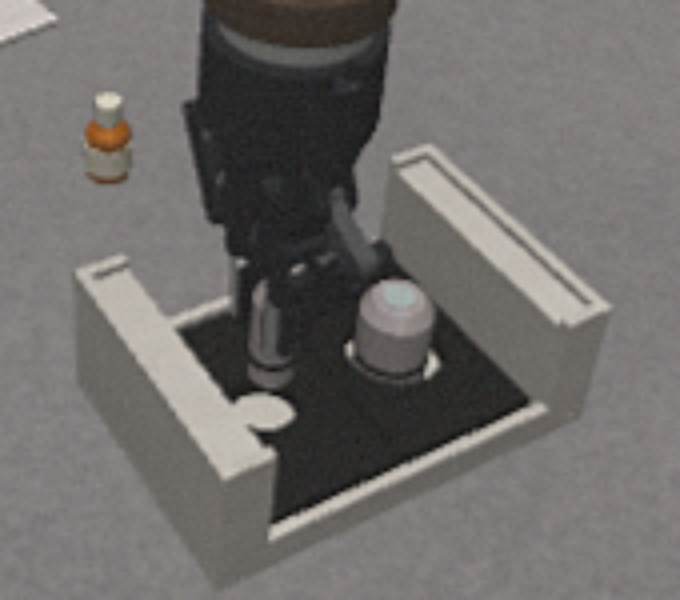

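```bash
python3 - <<'E'
from h import *
C=np.load('C10.npy'); im=cv2.imread('pics/w10.png'); V=im.max(2).astype(int)
print([V[y,322] for y in range(190,204)],[V[y,300] for y in range(154,166)])
a=np.deg2rad(-7.1);ex=np.array([np.cos(a),np.sin(a)])
q=onz('wrist',(322.5,197.5),.02,C)[:2]; print('well c',(q+.017*ex)*1e3)
q=onz('wrist',(322.5,160.5),.02,C)[:2]; print('seam->slim',(q+.038*ex)*1e3)
q=onz('wrist',(322.5,279),.02,C)[:2]; print('far block edge->slim',(q-.038*ex)*1e3)
E
```

```text
[np.int64(50), np.int64(50), np.int64(50), np.int64(50), np.int64(48), np.int64(47), np.int64(30), np.int64(124), np.int64(242), np.int64(247), np.int64(241), np.int64(240), np.int64(240), np.int64(240)] [np.int64(50), np.int64(50), np.int64(51), np.int64(50), np.int64(51), np.int64(47), np.int64(81), np.int64(67), np.int64(21), np.int64(32), np.int64(46), np.int64(50)]
well c [596.73902675 199.11700303]
seam->slim [595.11087339 199.29340493]
far block edge->slim [597.0418308  199.14376339]
```

Everything agrees to within 1.5 mm: well centre (596.5, 199.2), objective at about (595.7, 199.2). I'll lower it.

Call:
{"fn": "step_arm", "kwargs": {"rows": [[[20,0,0],[0,0,0],10],[[11,0,0],[0,0,0],10],[[0,0,0],[0,0,0],10],[[0,0,0],[0,0,0],10]]}}

```text
time_s: 10.17
tool_pos: [0.5961, 0.1991, 0.0358]
eef_rot: [-0.468, 0.53, 0.468, 0.529]
ft_force: [-0.3, -0.0, -1.3]
opening: 0.0199
```

Call:
{"fn": "step_arm", "kwargs": {"rows": [[[2.5,0,0],[0,0,0],10],[[0,0,0],[0,0,0],10],[[0,0,0],[0,0,0],10]]}}

```text
time_s: 10.42
tool_pos: [0.5966, 0.1993, 0.0339]
eef_rot: [-0.469, 0.53, 0.468, 0.53]
ft_force: [-0.2, 0.2, -0.1]
opening: 0.0198
```

Call:
{"fn": "step_arm", "kwargs": {"rows": [[[1,0,0],[0,0,0],10],[[0,0,0],[0,0,0],10],[[0,0,0],[0,0,0],10]]}}

```text
time_s: 10.67
tool_pos: [0.5967, 0.1994, 0.0338]
eef_rot: [-0.469, 0.529, 0.468, 0.53]
ft_force: [-2.1, -0.7, 6.7]
opening: 0.0196
```

Call:
{"fn": "step_arm", "kwargs": {"rows": [[[0,0,0],[0,0,0],30],[[0,0,0],[0,0,0],45],[[0,0,0],[0,0,0],45],[[-20,0,0],[0,0,0],45],[[-38,0,0],[0,0,0],45]]}}

```text
time_s: 11.08
tool_pos: [0.5939, 0.1984, 0.086]
eef_rot: [-0.467, 0.533, 0.47, 0.527]
ft_force: [0.2, 0.4, -0.9]
opening: 0.0452
```

Call:
{"fn": "step_arm", "kwargs": {"rows": [[[-38,0,0],[0,0,0],45],[[-34,0,0],[0,0,0],45],[[0,20,0],[0,0,0],45],[[0,10,0],[0,0,0],45],[[0,0,0],[0,0,0],45]]}}

```text
time_s: 11.5
tool_pos: [0.5657, 0.2033, 0.1636]
eef_rot: [-0.469, 0.529, 0.468, 0.53]
ft_force: [-0.8, 0.2, -0.1]
opening: 0.0447
```

```bash
python3 - <<'E'
from h import *
C=wristC(); np.save('C11.npy',C)
save('w11',read_camera('wrist'))
print(onz('top',(421,173.1),.05)*1e3, onz('top',(418.7,174.4),.006)*1e3)
go([.5765,-.211,.16],90)
# plate angle in top
im=cv2.imread('pics/top0.png'); V=im.max(2)
c=max(blobs((V>165).astype(np.uint8),(390,130,450,220)),key=cv2.contourArea); r=cv2.minAreaRect(c)
P=[onz('top',q,.006)[:2]*1e3 for q in cv2.boxPoints(r)]; print(np.round(P,1)); 
for i in range(4): d=P[(i+1)%4]-P[i]; print(np.linalg.norm(d),np.rad2deg(np.arctan2(d[1],d[0])))
E
```

```text
[ 573.68784332 -209.76582098   50.        ] [ 575.52021802 -213.31410226    6.        ]
t 11.55 at [566.3 203.1 162.9] jaw 83.0 down [ 0.001 -0.    -1.   ] F [ 0.3 -0.2  0.2] open 44.6 q6 0.47
 shift now-axes [   2.9  -60.5 -409.8]  shift in final axes [   2.9  -10.2 -414.1]  turn [-7. -0.  0.]
[[ 667.6 -155.5]
 [ 670.2 -267.8]
 [ 485.  -270.8]
 [ 481.7 -159.4]]
112.36589370461817 -88.64588017028906
185.25166445301898 -179.08711783580765
111.38465366133534 91.69338844086296
185.90624417409688 1.2174572156857415
```

View pics/w11.png

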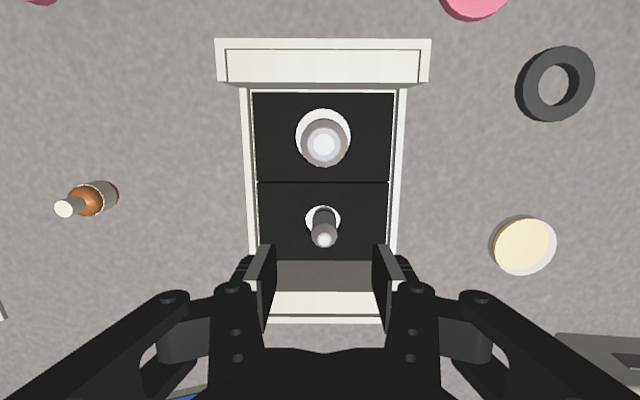

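Both objectives stand upright in their wells, the wide one at (323,140) and the slim one at (323,235). Next is the plate, with its yaw about +1.4° and centre about (577, -212).

Call:
{"fn": "step_arm", "kwargs": {"rows": [[[0,-4,-38],[-4.2,0,0],60],[[0,-2,-38],[-4.2,0,0],60],[[0,0,-39],[0,0,0],60],[[0,0,-39],[0,0,0],60],[[0,0,-39],[0,0,0],60]]}}

```text
time_s: 11.97
tool_pos: [0.5689, 0.0078, 0.1619]
eef_rot: [-0.506, 0.494, 0.506, 0.494]
ft_force: [-0.3, -0.4, 0.6]
opening: 0.0598
```

Call:
{"fn": "step_arm", "kwargs": {"rows": [[[0,0,-39],[0,0,0],60],[[0,0,-39],[0,0,0],60],[[0,0,-39],[0,0,0],60],[[0,0,-39],[0,0,0],60],[[0,0,-36],[0,0,0],60]]}}

```text
time_s: 12.38
tool_pos: [0.5733, -0.1849, 0.1618]
eef_rot: [-0.506, 0.494, 0.506, 0.494]
ft_force: [0.8, -0.0, 0.8]
opening: 0.0601
```

Call:
{"fn": "step_arm", "kwargs": {"rows": [[[0,0,-25],[0,0,0],60],[[0,0,0],[0,0,0],60],[[0,0,0],[0,0,0],60],[[0,0,0],[0,0,0],60],[[0,0,0],[0,0,0],60]]}}

```text
time_s: 12.8
tool_pos: [0.5742, -0.2064, 0.1623]
eef_rot: [-0.506, 0.494, 0.506, 0.494]
ft_force: [0.1, -0.3, 0.1]
opening: 0.0601
```

```bash
python3 - <<'E'
from h import *
C=wristC(); np.save('C12.npy',C)
save('w12',read_camera('wrist'))
go([.578,-.212,.16],91.4)
E
```

```text
t 12.85 at [ 574.3 -206.2  162.5] jaw 91.4 down [-0. -0. -1.] F [ 0.7  0.4 -1. ] open 60.1 q6 -0.37
 shift now-axes [ 2.5 -3.6 -5.9]  shift in final axes [ 2.5 -3.6 -5.9]  turn [ 0. -0. -0.]
```

View pics/w12.png

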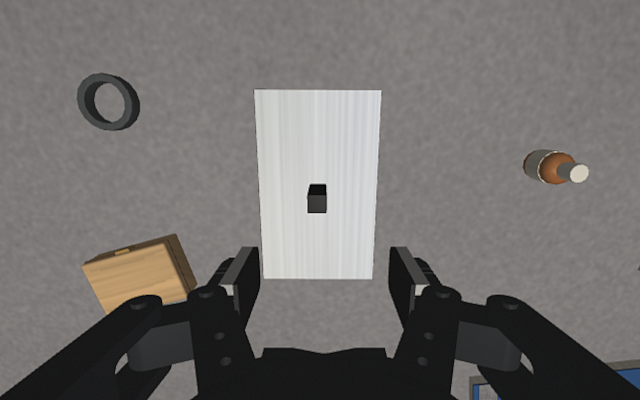

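The plate is at rows 90–279, nearly square to the image, with its post at (317,200). The small ring is at (108,101).

```bash
python3 - <<'E'
from h import *
C=np.load('C12.npy'); im=cv2.imread('pics/w12.png'); V=im.max(2).astype(int)
c=max(blobs((V>175).astype(np.uint8),(240,80,395,290),500),key=cv2.contourArea)
ap=cv2.approxPolyDP(c,8,True)[:,0]; print(ap.tolist())
P=np.array([onz('wrist',q,.006)[:2] if 0 else onz('wrist',q,.006,C)[:2] for q in ap])*1e3; print(np.round(P,1),'mean',P.mean(0))
for i in range(len(P)): d=P[(i+1)%len(P)]-P[i]; print(round(np.linalg.norm(d),1),round(np.rad2deg(np.arctan2(d[1],d[0])),2))
cv2.imwrite('pics/w12c.png',cv2.resize(im[175:222,300:336],None,fx=10,fy=10,interpolation=cv2.INTER_CUBIC))
print(V[205,300:336]); print([V[y,317] for y in range(178,220)])
E
```

```text
[[255, 90], [264, 277], [371, 278], [380, 90]]
[[ 488.7 -268.5]
 [ 670.  -264.8]
 [ 668.3 -155. ]
 [ 485.9 -159. ]] mean [ 578.23211196 -211.85249055]
181.3 1.18
109.8 90.92
182.4 -178.75
109.6 -88.5
[206 206 208 209 210 211 224 131  32  55  59  58  58  59  60  60  61  61
  61  62  62  63  64  64  64  48  88 193 214 212 213 210 208 210 212 213]
[np.int64(212), np.int64(212), np.int64(213), np.int64(214), np.int64(223), np.int64(175), np.int64(75), np.int64(4), np.int64(15), np.int64(18), np.int64(18), np.int64(19), np.int64(17), np.int64(18), np.int64(22), np.int64(19), np.int64(15), np.int64(53), np.int64(66), np.int64(64), np.int64(62), np.int64(64), np.int64(62), np.int64(62), np.int64(62), np.int64(61), np.int64(61), np.int64(61), np.int64(60), np.int64(59), np.int64(59), np.int64(62), np.int64(59), np.int64(56), np.int64(27), np.int64(182), np.int64(223), np.int64(214), np.int64(211), np.int64(211), np.int64(211), np.int64(212)]
```

View pics/w12c.png

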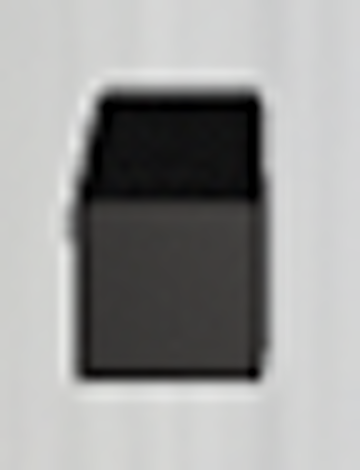

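```bash
python3 - <<'E'
from h import *
C=np.load('C12.npy'); print(onz('wrist',(316.9,203.8),.05,C)*1e3)
go([.578,-.212,.013],91.3)
E
```

```text
[ 578.62054145 -211.49017057   50.        ]
t 12.85 at [ 574.3 -206.2  162.5] jaw 91.4 down [-0. -0. -1.] F [ 0.7  0.4 -1. ] open 60.1 q6 -0.37
 shift now-axes [149.5  -3.6  -5.8]  shift in final axes [149.5  -3.6  -5.8]  turn [ 0.1 -0.  -0. ]
```

Call:
{"fn": "step_arm", "kwargs": {"rows": [[[30,-3.7,-5.8],[0,0,0],50],[[40,0,0],[0,0,0],50],[[38,0,0],[0,0,0],50],[[28,0,0],[0,0,0],50],[[12,0,0],[0,0,0],50]]}}

```text
time_s: 13.27
tool_pos: [0.5759, -0.2111, 0.0101]
eef_rot: [-0.505, 0.494, 0.508, 0.493]
ft_force: [-0.8, -0.7, -0.3]
opening: 0.0499
```

Call:
{"fn": "step_arm", "kwargs": {"rows": [[[0,0,0],[0,0,0],50],[[0,0,0],[0,0,0],50],[[0,0,0],[0,0,0],50],[[0,0,0],[0,0,0],50]]}}

```text
time_s: 13.6
tool_pos: [0.5794, -0.2133, 0.0173]
eef_rot: [0.507, -0.493, -0.505, -0.494]
ft_force: [-0.2, -0.4, 0.1]
opening: 0.0492
```

```bash
python3 - <<'E'
from h import *
go([.578,-.212,.013],91.3)
E
```

```text
t 13.6 at [ 579.4 -213.3   17.3] jaw 91.4 down [ 0.003 -0.002 -1.   ] F [-0.2 -0.4  0.1] open 49.2 q6 -0.38
 shift now-axes [4.3 1.4 1.3]  shift in final axes [4.3 1.3 1.3]  turn [ 0.1 -0.1  0.2]
```

Call:
{"fn": "step_arm", "kwargs": {"rows": [[[1.5,0,0.8],[0,0,0],30],[[0,0,0],[0,0,0],10],[[0,0,0],[0,0,0],5],[[0,0,0],[0,0,0],5],[[0,0,0],[0,0,0],5]]}}

```text
time_s: 14.02
tool_pos: [0.5783, -0.2123, 0.0139]
eef_rot: [0.506, -0.494, -0.506, -0.494]
ft_force: [-1.0, 0.4, 6.2]
opening: 0.0155
```

Call:
{"fn": "step_arm", "kwargs": {"rows": [[[0,0,0],[0,0,0],5],[[0,0,0],[0,0,0],5],[[0,0,0],[0,0,0],5]]}}

```text
time_s: 14.27
tool_pos: [0.5783, -0.2124, 0.0139]
eef_rot: [0.506, -0.494, -0.505, -0.494]
ft_force: [-1.3, -0.7, 5.6]
opening: 0.0152
```

```bash
python3 - <<'E'
from h import *
go([.578,-.212,.013],91.3)
E
```

```text
t 14.27 at [ 578.3 -212.4   13.9] jaw 91.4 down [ 0.001 -0.001 -1.   ] F [-1.3 -0.7  5.6] open 15.2 q6 -0.38
 shift now-axes [0.9 0.2 0.4]  shift in final axes [0.9 0.2 0.4]  turn [ 0.1 -0.1  0.1]
```

Call:
{"fn": "step_arm", "kwargs": {"rows": [[[-8,0,0],[0,0,0],5],[[-20,0,0],[0,0,0],5],[[-35,0,0],[0,0,0],5],[[-38,0,0],[0,0,0],5],[[-38,0,0],[0,0,0],5]]}}

```text
time_s: 14.68
tool_pos: [0.577, -0.2118, 0.153]
eef_rot: [-0.505, 0.494, 0.507, 0.494]
ft_force: [1.5, -1.1, -2.7]
opening: 0.0152
```

Call:
{"fn": "step_arm", "kwargs": {"rows": [[[-25,0,0],[0,0,0],5],[[0,0,0],[0,0,0],5],[[0,0,0],[0,0,0],5],[[0,0,0],[0,0,0],5]]}}

```text
time_s: 15.02
tool_pos: [0.5774, -0.2119, 0.1756]
eef_rot: [-0.505, 0.494, 0.507, 0.494]
ft_force: [-0.3, 0.2, -3.7]
opening: 0.0152
```

```bash
python3 - <<'E'
from h import *
C=wristC(); np.save('C13.npy',C)
save('w13',read_camera('wrist'))
go([.5585,.204,.17],82.9)
E
```

```text
t 15.07 at [ 577.2 -211.8  175. ] jaw 91.4 down [-0.003  0.001 -1.   ] F [-0.5 -0.2 -3.6] open 15.2 q6 -0.38
 shift now-axes [  5.4   8.6 416.1]  shift in final axes [  5.   69.9 410.3]  turn [ 8.5  0.  -0.2]
```

View pics/w13.png

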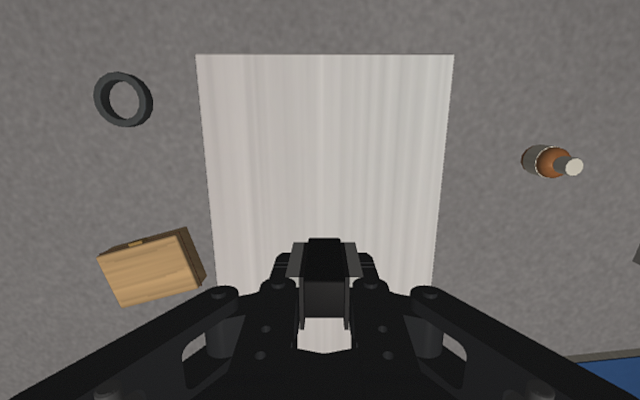

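The plate hangs level from its post, with its near edge at row 55 and columns 195–454. I'll check its offset in the tool frame and refine the carrier's centre using both end walls in w11.

```bash
python3 - <<'E'
from h import *
T=calibration('wrist')['tool_from_camera']
def onx(u,x):
    o,d=ray('wrist',u,T); return (o+d*(x-o[0])/d[0])*1e3
a=onx((195.3,54.7),.008); b=onx((454,54.2),.008); print('plate near edge tool',a,b,'mid',(a+b)/2,'len',np.linalg.norm(a-b),'yaw err',np.rad2deg(np.arctan2((b-a)[1],(b-a)[2])))
C=np.load('C11.npy'); im=cv2.imread('pics/w11.png'); V=im.max(2).astype(int)
cv2.imwrite('pics/w11c.png',cv2.resize(im[30:100,205:445],None,fx=3.3,fy=3.3,interpolation=cv2.INTER_CUBIC))
for c in (225,322,425): print(c,[(y,V[y,c]) for y in range(34,46)])
for c in (280,322,370): print(c,[(y,V[y,c]) for y in list(range(286,298))+list(range(312,330))])
E
```

```text
plate near edge tool [  8.          91.02916632 -54.9427967 ] [ 8.         91.35734722 56.4677883 ] mid [ 8.         91.19325677  0.7624958 ] len 111.41106835858879 yaw err 0.1687750385313907
225 [(34, np.int64(160)), (35, np.int64(163)), (36, np.int64(162)), (37, np.int64(172)), (38, np.int64(223)), (39, np.int64(233)), (40, np.int64(230)), (41, np.int64(229)), (42, np.int64(229)), (43, np.int64(229)), (44, np.int64(230)), (45, np.int64(230))]
322 [(34, np.int64(156)), (35, np.int64(155)), (36, np.int64(154)), (37, np.int64(146)), (38, np.int64(200)), (39, np.int64(232)), (40, np.int64(234)), (41, np.int64(232)), (42, np.int64(232)), (43, np.int64(232)), (44, np.int64(232)), (45, np.int64(232))]
425 [(34, np.int64(160)), (35, np.int64(161)), (36, np.int64(161)), (37, np.int64(155)), (38, np.int64(191)), (39, np.int64(234)), (40, np.int64(239)), (41, np.int64(237)), (42, np.int64(236)), (43, np.int64(236)), (44, np.int64(236)), (45, np.int64(236))]
280 [(286, np.int64(107)), (287, np.int64(107)), (288, np.int64(107)), (289, np.int64(104)), (290, np.int64(94)), (291, np.int64(149)), (
[... 1150 characters left out ...]
p.int64(161)), (329, np.int64(155))]
370 [(286, np.int64(112)), (287, np.int64(111)), (288, np.int64(109)), (289, np.int64(108)), (290, np.int64(102)), (291, np.int64(120)), (292, np.int64(229)), (293, np.int64(243)), (294, np.int64(237)), (295, np.int64(236)), (296, np.int64(236)), (297, np.int64(236)), (312, np.int64(245)), (313, np.int64(210)), (314, np.int64(111)), (315, np.int64(93)), (316, np.int64(115)), (317, np.int64(226)), (318, np.int64(241)), (319, np.int64(236)), (320, np.int64(236)), (321, np.int64(236)), (322, np.int64(240)), (323, np.int64(221)), (324, np.int64(170)), (325, np.int64(162)), (326, np.int64(164)), (327, np.int64(164)), (328, np.int64(163)), (329, np.int64(164))]
```

View pics/w11c.png

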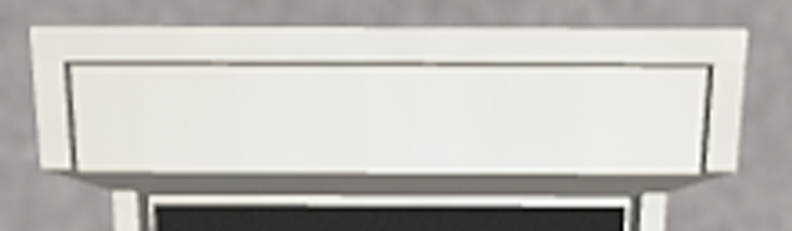

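```bash
python3 - <<'E'
from h import *
C=np.load('C11.npy')
A=onz('wrist',(214.2,38),.077,C);B=onz('wrist',(431.7,38.8),.077,C)
n=(A+B)[:2]/2; v=(B-A)[:2]; a=np.arctan2(v[1],v[0])-np.pi/2; ex=np.array([np.cos(a),np.sin(a)]);ey=np.array([-ex[1],ex[0]])
f=onz('wrist',(322,323.4),.077,C)[:2]
print(np.linalg.norm(v)*1e3,np.rad2deg(a),'len',np.dot(f-n,ex)*1e3)
print('O near',(n+.106*ex)*1e3,'O both',(n+ex*np.dot(f-n,ex)/2)*1e3)
# lip inner edges at cols for both sides row ~70 -> y center, z=.077
for px in ((225.3,49.5),(421.5,49.5)): 
  q=onz('wrist',px,.077,C)[:2]; print(np.dot(q-n,ey)*1e3)
E
```

```text
140.5155176987026 -7.113157379454466 len 212.87844126687193
O near [558.05695092 204.00669497] O both [558.4927911  203.95230657]
-63.61892821195339
64.19987883207844
```

Carrier centre is (558.3, 204.0) at yaw -7.1°, and the lip faces come out at ±64 mm as expected. I'll carry the plate there.

Call:
{"fn": "step_arm", "kwargs": {"rows": [[[0,0,15],[4.3,0,0],5],[[0,3,30],[4.3,0,0],5],[[0,7,36],[0,0,0],5],[[0,7,36],[0,0,0],5],[[0,7,36],[0,0,0],5]]}}

```text
time_s: 15.48
tool_pos: [0.5676, -0.0558, 0.1748]
eef_rot: [-0.466, 0.532, 0.468, 0.53]
ft_force: [0.4, -0.2, -3.4]
opening: 0.0152
```

Call:
{"fn": "step_arm", "kwargs": {"rows": [[[0,7,36],[0,0,0],5],[[0,7,36],[0,0,0],5],[[0,7,36],[0,0,0],5],[[0,7,36],[0,0,0],5],[[0,7,36],[0,0,0],5]]}}

```text
time_s: 15.9
tool_pos: [0.5554, 0.1273, 0.175]
eef_rot: [-0.467, 0.532, 0.468, 0.529]
ft_force: [0.5, -0.7, -2.2]
opening: 0.0153
```

Call:
{"fn": "step_arm", "kwargs": {"rows": [[[0,7,36],[0,0,0],5],[[0,4,25],[0,0,0],5],[[0,2,10],[0,0,0],5],[[0,0,0],[0,0,0],5],[[0,0,0],[0,0,0],5]]}}

```text
time_s: 16.32
tool_pos: [0.5522, 0.1976, 0.1755]
eef_rot: [-0.468, 0.531, 0.468, 0.529]
ft_force: [1.5, -0.5, -2.6]
opening: 0.0152
```

```bash
python3 - <<'E'
from h import *
go([.5583,.2034,.11],82.8)
E
```

```text
t 16.32 at [552.2 197.6 175.5] jaw 82.8 down [-0.002 -0.002 -1.   ] F [ 1.5 -0.5 -2.6] open 15.2 q6 0.47
 shift now-axes [65.5 -5.5  6.6]  shift in final axes [65.5 -5.4  6.5]  turn [ 0.  -0.1 -0.1]
```

Call:
{"fn": "step_arm", "kwargs": {"rows": [[[20,-5,6],[0,0,0],5],[[25,0,0],[0,0,0],5],[[20,0,0],[0,0,0],5],[[0,0,0],[0,0,0],5],[[0,0,0],[0,0,0],5]]}}

```text
time_s: 16.73
tool_pos: [0.5579, 0.2015, 0.111]
eef_rot: [-0.467, 0.532, 0.467, 0.53]
ft_force: [0.4, 0.4, -1.3]
opening: 0.0151
```

Call:
{"fn": "step_arm", "kwargs": {"rows": [[[0,0,0],[0,0,0],5],[[0,0,0],[0,0,0],5],[[0,0,0],[0,0,0],5]]}}

```text
time_s: 16.98
tool_pos: [0.5592, 0.2031, 0.1136]
eef_rot: [-0.468, 0.53, 0.467, 0.531]
ft_force: [-0.5, -0.8, -2.7]
opening: 0.0154
```

```bash
python3 - <<'E'
from h import *
go([.5583,.2034,.11],82.8)
C=wristC(); np.save('C14.npy',C)
save('w14',read_camera('wrist'));go([.5583,.2034,.11],82.8)
save('s14',cv2.resize(read_camera('scene')[160:330,270:450],None,fx=3.5,fy=3.5))
E
```

```text
t 16.98 at [559.2 203.1 113.6] jaw 82.8 down [ 0.002  0.    -1.   ] F [-0.5 -0.8 -2.7] open 15.4 q6 0.47
 shift now-axes [3.6 0.9 0.2]  shift in final axes [3.6 0.9 0.2]  turn [-0.   0.   0.1]
t 17.03 at [559.1 203.2 113.4] jaw 82.8 down [ 0.002  0.    -1.   ] F [ 0.3  0.2 -3. ] open 15.5 q6 0.48
 shift now-axes [3.4 0.8 0.1]  shift in final axes [3.4 0.8 0.1]  turn [-0.   0.   0.1]
```

View pics/w14.png

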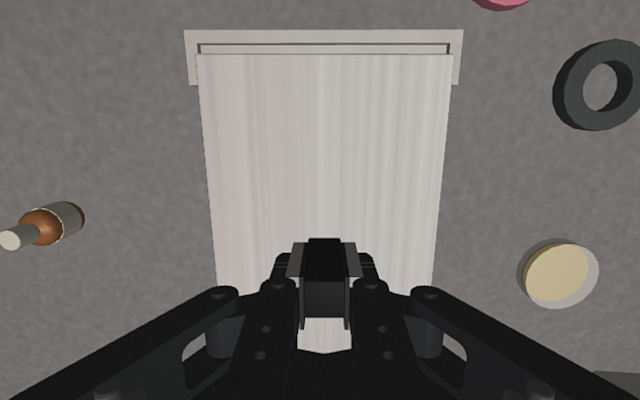

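View pics/s14.png

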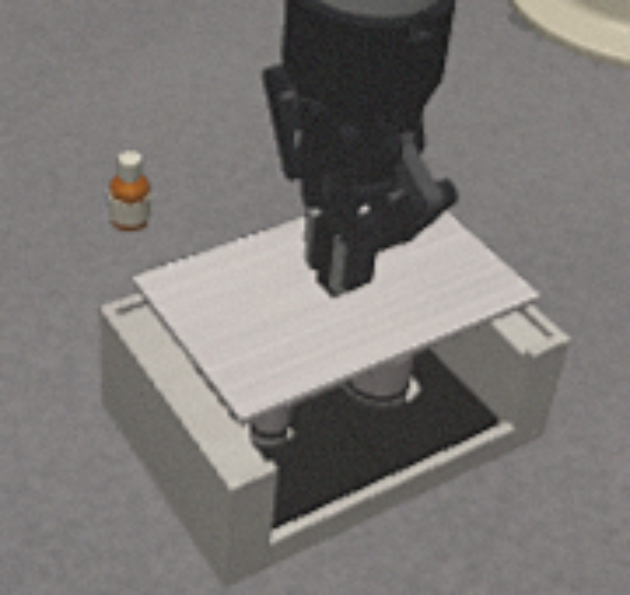

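The plate is centred over the recesses: lip inner edges at columns 198 and 450, plate edges at 197 and 453 but higher up. I'll lower it.

Call:
{"fn": "step_arm", "kwargs": {"rows": [[[8,0.8,0],[0,0,0],5],[[8,0,0],[0,0,0],5],[[7,0,0],[0,0,0],5],[[0,0,0],[0,0,0],5],[[0,0,0],[0,0,0],5]]}}

```text
time_s: 17.5
tool_pos: [0.5572, 0.2031, 0.088]
eef_rot: [-0.467, 0.531, 0.468, 0.53]
ft_force: [-0.2, -0.1, -2.8]
opening: 0.0152
```

```bash
python3 - <<'E'
from h import *
go([.5583,.2034,.086],82.8)
save('w15',read_camera('wrist'));go([.5583,.2034,.086],82.8)
E
```

```text
t 17.5 at [557.2 203.1  88. ] jaw 82.8 down [-0.002 -0.001 -1.   ] F [-0.2 -0.1 -2.8] open 15.2 q6 0.48
 shift now-axes [ 2.  -1.1  0.4]  shift in final axes [ 2.  -1.1  0.4]  turn [-0.  -0.1 -0.1]
t 17.55 at [557.5 203.2  88.6] jaw 82.8 down [-0.001 -0.001 -1.   ] F [ 0.9 -0.2 -2.5] open 15.3 q6 0.48
 shift now-axes [ 2.6 -0.8  0.3]  shift in final axes [ 2.6 -0.8  0.3]  turn [-0. -0. -0.]
```

View pics/w15.png

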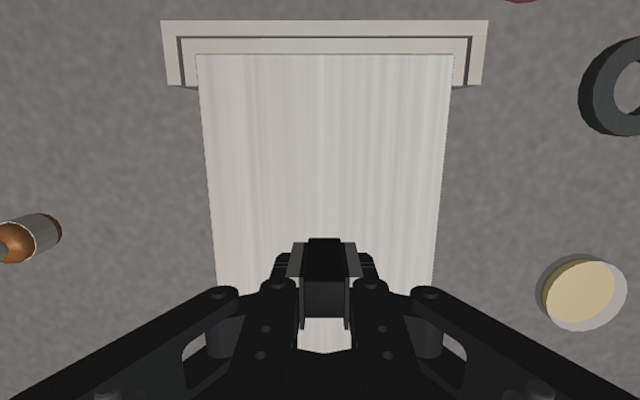

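The gaps to the lips are even: 16 px on the left, 16 px on the right, and about 16 px at the near end. I'll go down to contact.

Call:
{"fn": "step_arm", "kwargs": {"rows": [[[2,0,0],[0,0,0],5],[[1,0,0],[0,0,0],5],[[0,0,0],[0,0,0],5],[[0,0,0],[0,0,0],5]]}}

```text
time_s: 17.88
tool_pos: [0.5577, 0.2033, 0.0861]
eef_rot: [-0.468, 0.531, 0.467, 0.53]
ft_force: [-0.0, 0.8, -3.7]
opening: 0.0149
```

Call:
{"fn": "step_arm", "kwargs": {"rows": [[[1,0,0],[0,0,0],5],[[0,0,0],[0,0,0],5],[[0,0,0],[0,0,0],5]]}}

```text
time_s: 18.13
tool_pos: [0.5578, 0.2033, 0.0859]
eef_rot: [-0.468, 0.53, 0.467, 0.531]
ft_force: [-2.9, -0.5, 6.3]
opening: 0.0152
```

Call:
{"fn": "step_arm", "kwargs": {"rows": [[[1,0,0],[0,0,0],5],[[0,0,0],[0,0,0],5],[[0,0,0],[0,0,0],5]]}}

```text
time_s: 18.38
tool_pos: [0.5578, 0.2033, 0.0859]
eef_rot: [-0.468, 0.53, 0.467, 0.531]
ft_force: [-6.8, -1.7, 12.6]
opening: 0.0154
```

Call:
{"fn": "step_arm", "kwargs": {"rows": [[[-1,0,0],[0,0,0],25],[[0,0,0],[0,0,0],40],[[0,0,0],[0,0,0],40],[[0,0,0],[0,0,0],40],[[-15,0,0],[0,0,0],40]]}}

```text
time_s: 18.8
tool_pos: [0.5564, 0.2028, 0.097]
eef_rot: [-0.467, 0.532, 0.468, 0.529]
ft_force: [-0.2, -0.8, 0.3]
opening: 0.0403
```

Call:
{"fn": "step_arm", "kwargs": {"rows": [[[-30,0,0],[0,0,0],70],[[-38,0,0],[0,0,0],70],[[-20,0,0],[0,0,0],70],[[0,0,0],[0,0,0],70],[[0,0,0],[0,0,0],70]]}}

```text
time_s: 19.22
tool_pos: [0.5584, 0.2035, 0.1891]
eef_rot: [-0.468, 0.53, 0.467, 0.531]
ft_force: [-0.6, 0.1, -1.4]
opening: 0.0699
```

```bash
python3 - <<'E'
from h import *
C=wristC(); np.save('C16.npy',C)
save('w16',read_camera('wrist'))
save('s16',cv2.resize(read_camera('scene')[160:330,270:450],None,fx=3.5,fy=3.5))
go([.4965+.002,.4085+.001,.16],82.8)
E
```

```text
t 19.32 at [557.4 203.2 186.8] jaw 82.8 down [-0.001 -0.001 -1.   ] F [-0.9 -0.6 -0.4] open 70.1 q6 0.48
 shift now-axes [ 26.7  84.4 197.3]  shift in final axes [ 26.8  84.3 197.3]  turn [-0.  -0.1 -0.1]
```

View pics/w16.png

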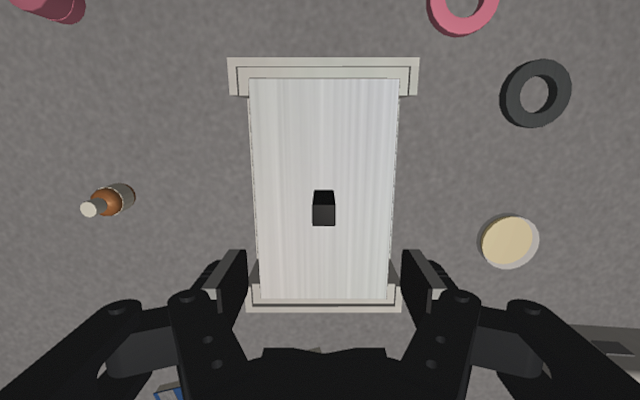

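View pics/s16.png

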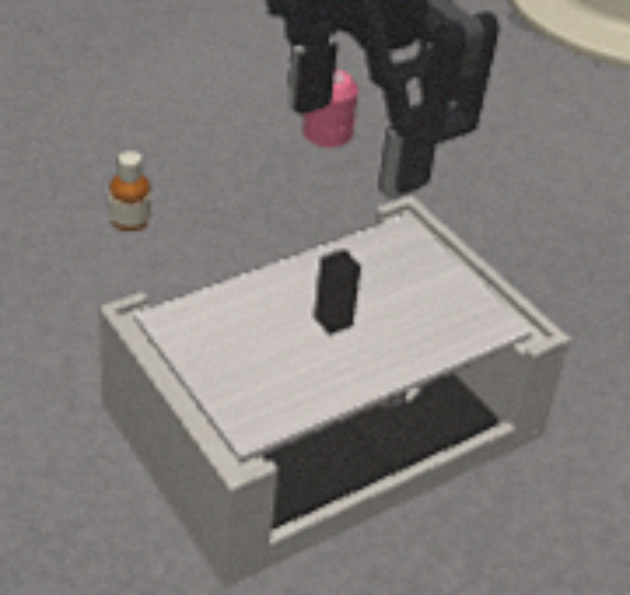

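The plate lies seated inside the lips on both ledges, post up. The large dark ring is at wrist (536,93); the pink ring at (464,10) is not wanted. I'll move over the dark ring.

Call:
{"fn": "step_arm", "kwargs": {"rows": [[[0,14,33],[0,0,0],82],[[3,14,33],[0,0,0],82],[[3,14,33],[0,0,0],82],[[3,14,33],[0,0,0],82],[[3,14,33],[0,0,0],82]]}}

```text
time_s: 19.73
tool_pos: [0.5078, 0.3769, 0.174]
eef_rot: [-0.467, 0.532, 0.467, 0.53]
ft_force: [1.4, 1.2, 0.1]
opening: 0.0817
```

Call:
{"fn": "step_arm", "kwargs": {"rows": [[[3,14,32],[0,0,0],82],[[0,0,0],[0,0,0],82],[[0,0,0],[0,0,0],82],[[0,0,0],[0,0,0],82],[[0,0,0],[0,0,0],82]]}}

```text
time_s: 20.15
tool_pos: [0.4993, 0.4082, 0.1723]
eef_rot: [-0.467, 0.531, 0.467, 0.53]
ft_force: [0.5, -0.0, 1.1]
opening: 0.082
```

```bash
python3 - <<'E'
from h import *
C=wristC(); np.save('C17.npy',C)
save('w17',read_camera('wrist'))
go([.4985,.4098,.16],82.8)
im=cv2.imread('pics/w17.png'); V=im.max(2).astype(int); 
C0=np.load('C16.npy'); print('post', [np.round(onz('wrist',(323.5,r),.122,C0)*1e3,1) for r in (215,)])
cen('wrist',im,V<95,(270,130,375,245),0.014,C,200)
E
```

```text
t 20.2 at [499.6 408.1 172.7] jaw 82.7 down [-0.    -0.001 -1.   ] F [-0.2  0.3 -1. ] open 82.1 q6 0.81
 shift now-axes [12.7  1.3  1.5]  shift in final axes [12.7  1.3  1.5]  turn [-0.1 -0.  -0. ]
post [array([558.3, 204.1, 122. ])]
 A 3094.5 uv [328.9 184.7] diam_mm~ 59.9 xyz [498.  413.7  14. ]
 A 913.5 uv [328.8 184.6] diam_mm~ 32.5 xyz [497.9 413.6  14. ]
```

View pics/w17.png

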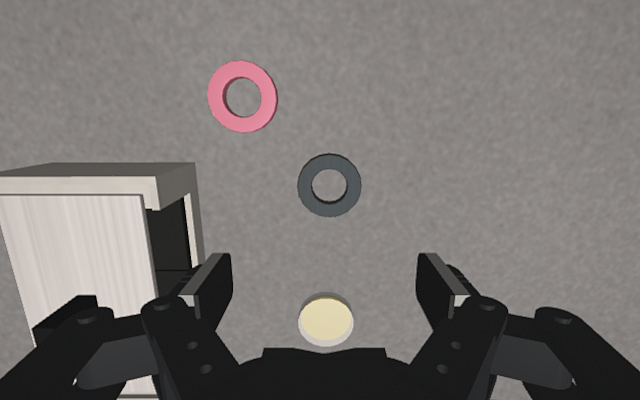

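The dark ring is at (329,185), centre about (498, 413). I'll descend, slowing at the end.

Call:
{"fn": "step_arm", "kwargs": {"rows": [[[38,2.2,4.5],[0,0,0],82],[[38,0,0],[0,0,0],82],[[38,0,0],[0,0,0],82],[[25,0,0],[0,0,0],82],[[10,0,0],[0,0,0],82]]}}

```text
time_s: 20.62
tool_pos: [0.4963, 0.4113, 0.0194]
eef_rot: [-0.467, 0.533, 0.467, 0.529]
ft_force: [-0.1, -0.4, 0.5]
opening: 0.0824
```

Call:
{"fn": "step_arm", "kwargs": {"rows": [[[6,0,0],[0,0,0],82],[[4,0,0],[0,0,0],82],[[3,0,0],[0,0,0],82],[[2,0,0],[0,0,0],82],[[0,0,0],[0,0,0],82]]}}

```text
time_s: 21.03
tool_pos: [0.4981, 0.4143, 0.01]
eef_rot: [-0.468, 0.53, 0.467, 0.531]
ft_force: [0.6, 0.6, -0.2]
opening: 0.0819
```

Call:
{"fn": "step_arm", "kwargs": {"rows": [[[0,0,0],[0,0,0],82],[[0,0,0],[0,0,0],82]]}}

```text
time_s: 21.2
tool_pos: [0.4978, 0.4143, 0.0097]
eef_rot: [-0.468, 0.53, 0.467, 0.531]
ft_force: [0.2, -0.6, -0.2]
opening: 0.0819
```

```bash
python3 - <<'E'
from h import *
go([.498,.413,.001],82.8)
save('w18',read_camera('wrist'))
E
```

```text
t 21.2 at [497.8 414.3   9.7] jaw 82.8 down [ 0.001  0.    -1.   ] F [ 0.2 -0.6 -0.2] open 81.9 q6 0.82
 shift now-axes [ 8.7 -0.3 -1.2]  shift in final axes [ 8.7 -0.3 -1.2]  turn [-0.  0.  0.]
```

View pics/w18.png

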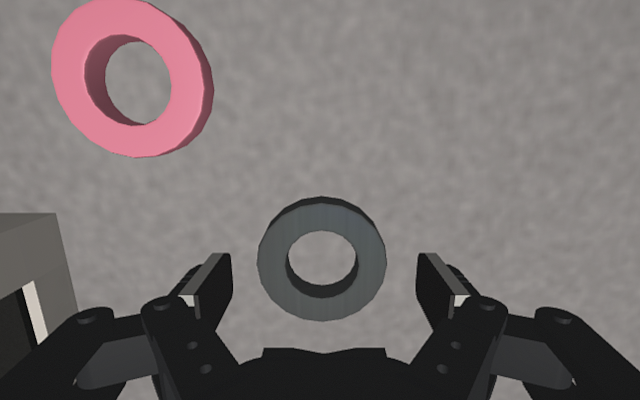

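The ring is centred between the pads at (322,258). I'll go down 8 mm and close.

Call:
{"fn": "step_arm", "kwargs": {"rows": [[[4,0,-0.6],[0,0,0],76],[[4,0,0],[0,0,0],76],[[0,0,0],[0,0,0],76],[[0,0,0],[0,0,0],76]]}}

```text
time_s: 21.58
tool_pos: [0.4971, 0.4131, 0.0003]
eef_rot: [-0.468, 0.531, 0.467, 0.53]
ft_force: [-0.4, -0.0, -0.2]
opening: 0.0757
```

Call:
{"fn": "step_arm", "kwargs": {"rows": [[[0,0,0],[0,0,0],66],[[0,0,0],[0,0,0],55],[[0,0,0],[0,0,0],50],[[0,0,0],[0,0,0],50],[[0,0,0],[0,0,0],50]]}}

```text
time_s: 22.0
tool_pos: [0.4977, 0.4136, 0.0015]
eef_rot: [-0.468, 0.53, 0.467, 0.531]
ft_force: [-0.5, -0.5, 4.6]
opening: 0.0584
```

```bash
python3 - <<'E'
from h import *
go([.498,.413,.001],82.8)
save('w19',read_camera('wrist'))
E
```

```text
t 22.0 at [497.7 413.6   1.5] jaw 82.8 down [ 0.001  0.    -1.   ] F [-0.5 -0.5  4.6] open 58.4 q6 0.82
 shift now-axes [ 0.5 -0.4 -0.5]  shift in final axes [ 0.5 -0.4 -0.5]  turn [-0.  0.  0.]
```

View pics/w19.png

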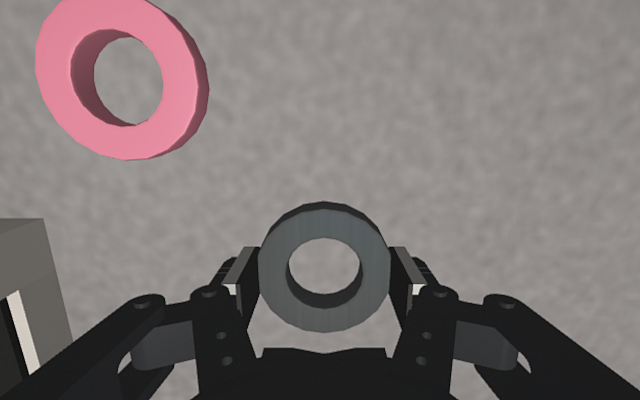

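Call:
{"fn": "step_arm", "kwargs": {"rows": [[[0,0,0],[0,0,0],50],[[-6,0,0],[0,0,0],50],[[-25,0,0],[0,0,0],50],[[-38,0,0],[0,0,0],50],[[-38,0,0],[0,0,0],50]]}}

```text
time_s: 22.47
tool_pos: [0.4965, 0.4126, 0.1078]
eef_rot: [-0.468, 0.532, 0.467, 0.529]
ft_force: [0.2, 0.5, -0.2]
opening: 0.0581
```

Call:
{"fn": "step_arm", "kwargs": {"rows": [[[-38,0,0],[0,0,0],50],[[-30,0,0],[0,0,0],50],[[0,0,0],[0,0,0],50],[[0,0,0],[0,0,0],50]]}}

```text
time_s: 22.8
tool_pos: [0.498, 0.4139, 0.178]
eef_rot: [-0.468, 0.529, 0.467, 0.532]
ft_force: [-1.7, 0.4, -0.7]
opening: 0.0587
```

```bash
python3 - <<'E'
from h import *
save('w20',read_camera('wrist'))
go([.558,.2037,.17],82.8)
T=calibration('wrist')['tool_from_camera']
im=cv2.imread('pics/w20.png'); V=im.max(2).astype(int)
for c in blobs((V<110).astype(np.uint8),(275,225,375,320),300):
    M=cv2.moments(c); u=(M['m10']/M['m00'],M['m01']/M['m00'])
    o,d=ray('wrist',u,T); print(np.round(u,1),cv2.contourArea(c),np.round((o+d*(-.0125-o[0])/d[0])*1e3,1))
E
```

```text
t 22.85 at [497.5 413.4 175.9] jaw 82.8 down [ 0. -0. -1.] F [-0.  -0.  -0.5] open 58.9 q6 0.82
 shift now-axes [   6.   -86.4 -200.5]  shift in final axes [   5.9  -86.3 -200.5]  turn [-0. -0.  0.]
[324.5 271.7] 9247.0 [-12.5  -1.2   1. ]
[323.8 265.1] 3125.0 [-12.5   2.    0.7]
```

View pics/w20.png

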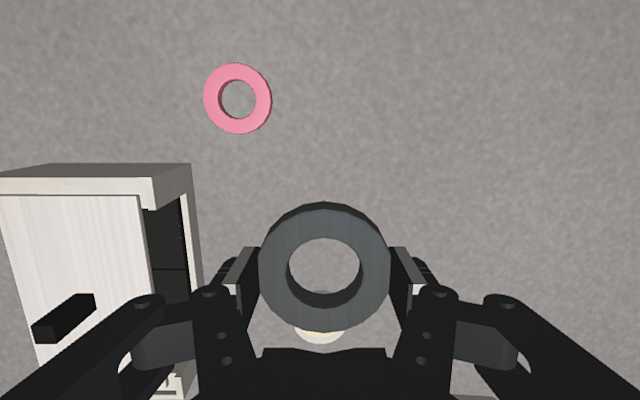

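Call:
{"fn": "step_arm", "kwargs": {"rows": [[[0,-15.5,-36.5],[0,0,0],50],[[0,-15.5,-36.5],[0,0,0],50],[[0,-15.5,-36.5],[0,0,0],50],[[0,-15.5,-36.5],[0,0,0],50],[[0,-13,-30],[0,0,0],50]]}}

```text
time_s: 23.27
tool_pos: [0.5492, 0.2267, 0.1738]
eef_rot: [-0.467, 0.532, 0.468, 0.529]
ft_force: [0.2, 0.7, -0.4]
opening: 0.0586
```

Call:
{"fn": "step_arm", "kwargs": {"rows": [[[0,-8,-19],[0,0,0],50],[[0,-2.3,-6.3],[0,0,0],50],[[0,0,0],[0,0,0],50],[[10,0,0],[0,0,0],50],[[15,0,0],[0,0,0],50]]}}

```text
time_s: 23.68
tool_pos: [0.5568, 0.2043, 0.1507]
eef_rot: [-0.468, 0.53, 0.468, 0.531]
ft_force: [-0.1, 0.4, -0.5]
opening: 0.0585
```

Call:
{"fn": "step_arm", "kwargs": {"rows": [[[12,0,0],[0,0,0],50],[[0,0,0],[0,0,0],50],[[0,0,0],[0,0,0],50],[[0,0,0],[0,0,0],50],[[0,0,0],[0,0,0],50]]}}

```text
time_s: 24.1
tool_pos: [0.5569, 0.2035, 0.1397]
eef_rot: [-0.468, 0.53, 0.467, 0.531]
ft_force: [0.7, -0.2, -0.8]
opening: 0.0586
```

```bash
python3 - <<'E'
from h import *
go([.557,.203,.0805],82.8)
save('w21',read_camera('wrist'))
save('s21',cv2.resize(read_camera('scene')[160:330,270:450],None,fx=3.5,fy=3.5))
go([.557,.203,.0805],82.8)
E
```

```text
t 24.1 at [556.9 203.5 139.7] jaw 82.8 down [ 0.001 -0.    -1.   ] F [ 0.7 -0.2 -0.8] open 58.6 q6 0.48
 shift now-axes [59.2 -0.1 -0.5]  shift in final axes [59.2 -0.1 -0.5]  turn [0.  0.  0.1]
t 24.2 at [557.  203.3 139.7] jaw 82.8 down [ 0.001 -0.    -1.   ] F [-0.5  0.9 -0.8] open 58.5 q6 0.48
 shift now-axes [59.2  0.  -0.3]  shift in final axes [59.2 -0.  -0.3]  turn [-0.   0.   0.1]
```

View pics/w21.png

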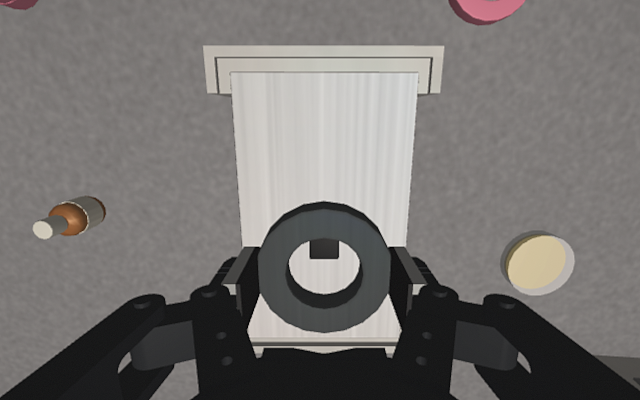

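View pics/s21.png

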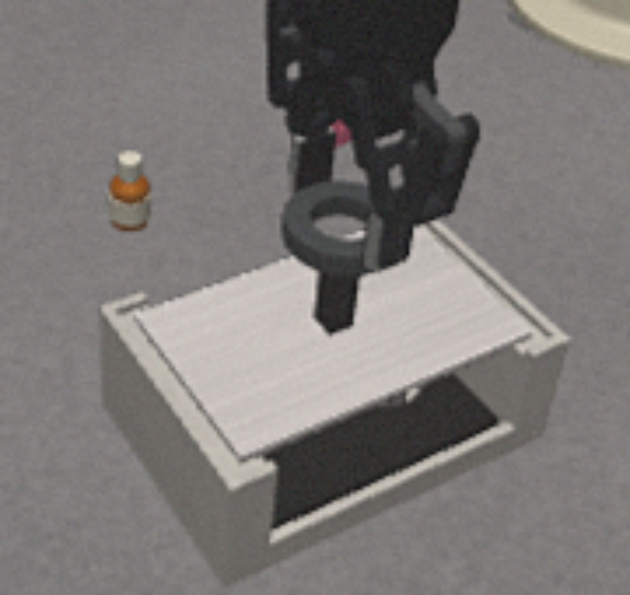

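The post's top shows through the hole (columns 310–338, far edge row 259). I'll check that edge in the tool frame.

```bash
python3 - <<'E'
from h import *
T=calibration('wrist')['tool_from_camera']
for u in ((324,259),(310,255),(338.5,255)):
    o,d=ray('wrist',u,T); print(u,np.round((o+d*(.0177-o[0])/d[0])*1e3,1))
for u in ((324.5,238),(324.5,308),(288,271),(361,271)):
    o,d=ray('wrist',u,T); print('rim',u,np.round((o+d*(-.0125-o[0])/d[0])*1e3,1))
E
```

```text
(324, 259) [17.7 -9.2  0.8]
(310, 255) [17.7 -6.8 -6.8]
(338.5, 255) [17.7 -6.8  8.6]
rim (324.5, 238) [-12.5  14.9   1. ]
rim (324.5, 308) [-12.5 -19.6   1.1]
rim (288, 271) [-12.5  -0.9 -15.2]
rim (361, 271) [-12.5  -0.8  17.3]
```

Post centre is (-1.2, 0.9) mm in tool y, z and ring centre about (-2.0, 1.0), so they are within 1 mm. I'll lower the ring.

Call:
{"fn": "step_arm", "kwargs": {"rows": [[[10,0,0],[0,0,0],50],[[15,0,0],[0,0,0],50],[[15,0,0],[0,0,0],50],[[8,0,0],[0,0,0],50],[[4,0,0],[0,0,0],50]]}}

```text
time_s: 24.62
tool_pos: [0.5561, 0.2026, 0.0852]
eef_rot: [-0.467, 0.531, 0.468, 0.53]
ft_force: [0.2, 0.2, 0.5]
opening: 0.0585
```

Call:
{"fn": "step_arm", "kwargs": {"rows": [[[2,0,0],[0,0,0],50],[[1,0,0],[0,0,0],50],[[1,0,0],[0,0,0],50],[[0,0,0],[0,0,0],50],[[0,0,0],[0,0,0],50]]}}

```text
time_s: 25.03
tool_pos: [0.557, 0.203, 0.0835]
eef_rot: [-0.468, 0.53, 0.467, 0.531]
ft_force: [-0.1, -0.2, 0.8]
opening: 0.0581
```

Call:
{"fn": "step_arm", "kwargs": {"rows": [[[1.5,0,0],[0,0,0],50],[[0,0,0],[0,0,0],50],[[0,0,0],[0,0,0],50],[[0,0,0],[0,0,0],50]]}}

```text
time_s: 25.37
tool_pos: [0.5567, 0.2029, 0.0815]
eef_rot: [-0.468, 0.531, 0.467, 0.53]
ft_force: [-0.7, -0.3, -1.1]
opening: 0.0586
```

Call:
{"fn": "step_arm", "kwargs": {"rows": [[[1.3,0,0],[0,0,0],50],[[0,0,0],[0,0,0],50],[[0,0,0],[0,0,0],50],[[0,0,0],[0,0,0],50]]}}

```text
time_s: 25.7
tool_pos: [0.5567, 0.2029, 0.0801]
eef_rot: [-0.468, 0.531, 0.467, 0.53]
ft_force: [-0.1, -0.2, -0.4]
opening: 0.0584
```

Call:
{"fn": "step_arm", "kwargs": {"rows": [[[0.8,0,0],[0,0,0],50],[[0,0,0],[0,0,0],50],[[0,0,0],[0,0,0],50],[[0,0,0],[0,0,0],50]]}}

```text
time_s: 26.03
tool_pos: [0.5568, 0.203, 0.0795]
eef_rot: [-0.468, 0.531, 0.467, 0.53]
ft_force: [-0.2, 0.3, 0.8]
opening: 0.0585
```

Call:
{"fn": "step_arm", "kwargs": {"rows": [[[0.6,0,0],[0,0,0],50],[[0,0,0],[0,0,0],50],[[0,0,0],[0,0,0],66],[[0,0,0],[0,0,0],78],[[0,0,0],[0,0,0],78]]}}

```text
time_s: 26.45
tool_pos: [0.5567, 0.2029, 0.0786]
eef_rot: [-0.468, 0.531, 0.467, 0.53]
ft_force: [0.1, -0.4, 0.1]
opening: 0.0783
```

Call:
{"fn": "step_arm", "kwargs": {"rows": [[[-15,0,0],[0,0,0],78],[[-35,0,0],[0,0,0],78],[[-40,0,0],[0,0,0],78],[[-15,0,0],[0,0,0],78],[[0,0,0],[0,0,0],78]]}}

```text
time_s: 26.87
tool_pos: [0.5582, 0.2036, 0.1887]
eef_rot: [-0.468, 0.528, 0.467, 0.533]
ft_force: [0.1, -0.2, 0.1]
opening: 0.078
```

```bash
python3 - <<'E'
from h import *
save('w22',read_camera('wrist'))
save('s22',cv2.resize(read_camera('scene')[160:330,270:450],None,fx=3.5,fy=3.5))
go([.5025,-.3925,.18],90)
im=cv2.imread('pics/w12.png'); V=im.max(2).astype(int); cen('wrist',im,V<95,(70,65,145,135),.014,np.load('C12.npy'),100)
im=cv2.imread('pics/w13.png'); V=im.max(2).astype(int); cen('wrist',im,V<95,(85,65,160,132),.014,np.load('C13.npy'),100)
E
```

```text
t 26.97 at [557.  203.1 183.9] jaw 82.8 down [ 0.001 -0.    -1.   ] F [-0.1 -0.8 -0.2] open 77.8 q6 0.48
 shift now-axes [   4.   -20.8 -597.7]  shift in final axes [   3.9   54.5 -595.6]  turn [-7.2 -0.   0. ]
 A 2769.5 uv [108.  101.5] diam_mm~ 63.6 xyz [ 501.9 -393.8   14. ]
 A 936.5 uv [109.4 102. ] diam_mm~ 36.9 xyz [ 502.3 -392.6   14. ]
 A 2545.5 uv [122.7  99.1] diam_mm~ 62.5 xyz [ 502. -394.   14.]
 A 868.0 uv [123.9  99.7] diam_mm~ 36.4 xyz [ 502.5 -393.    14. ]
```

View pics/w22.png

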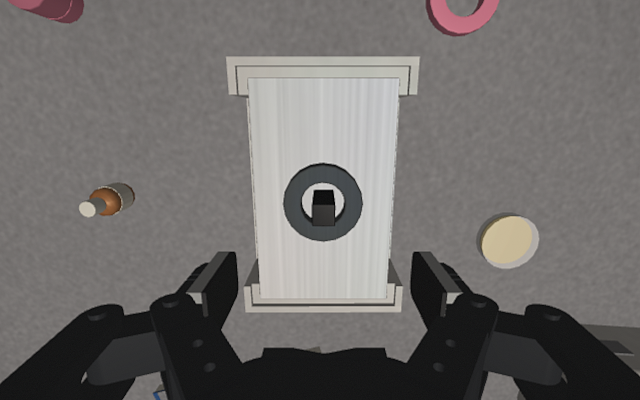

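View pics/s22.png

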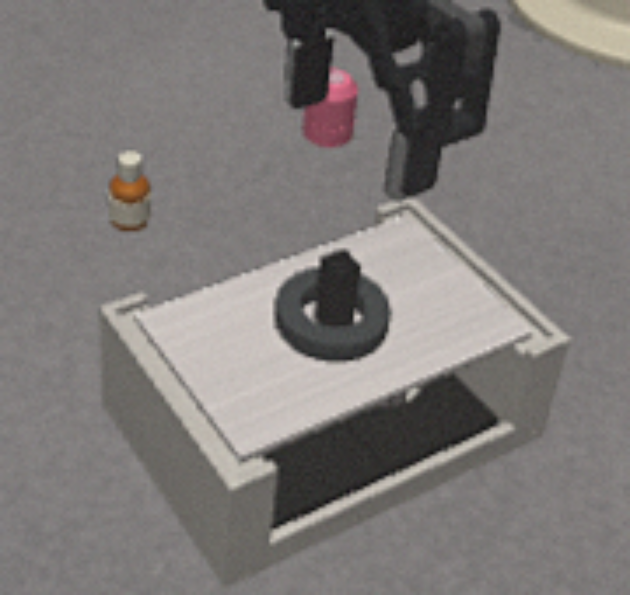

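The large ring lies flat on the plate around the post, at wrist (323,202). Next is the small ring at about (502, -393).

Call:
{"fn": "step_arm", "kwargs": {"rows": [[[0,-1.3,-39],[0,0,0],72],[[0,-1.3,-40],[0,0,0],72],[[0,-1.3,-40],[0,0,0],72],[[0,-1.3,-40],[0,0,0],72],[[0,-1.3,-40],[0,0,0],72]]}}

```text
time_s: 27.38
tool_pos: [0.5369, 0.0031, 0.1819]
eef_rot: [-0.467, 0.531, 0.468, 0.53]
ft_force: [1.2, 0.5, 0.5]
opening: 0.0717
```

Call:
{"fn": "step_arm", "kwargs": {"rows": [[[0,-1.3,-40],[0,0,0],72],[[0,-1.3,-40],[0,0,0],72],[[0,-1.3,-40],[0,0,0],72],[[0,-1.3,-40],[0,0,0],72],[[0,-1.3,-40],[0,0,0],72]]}}

```text
time_s: 27.8
tool_pos: [0.5182, -0.1962, 0.182]
eef_rot: [-0.467, 0.531, 0.468, 0.53]
ft_force: [0.9, -0.1, -0.2]
opening: 0.0721
```

Call:
{"fn": "step_arm", "kwargs": {"rows": [[[0,-1.3,-40],[0,0,0],72],[[0,-1.3,-40],[0,0,0],72],[[0,-1.3,-40],[0,0,0],72],[[0,-1.3,-40],[0,0,0],72],[[0,-1.3,-30],[0,0,0],72]]}}

```text
time_s: 28.22
tool_pos: [0.5006, -0.3864, 0.1816]
eef_rot: [-0.466, 0.531, 0.468, 0.53]
ft_force: [0.4, -0.7, 0.3]
opening: 0.0722
```

```bash
python3 - <<'E'
from h import *
go([.5022,-.3933,.18],82.8)
E
```

```text
t 28.22 at [ 500.6 -386.4  181.6] jaw 82.7 down [-0.003  0.001 -1.   ] F [ 0.4 -0.7  0.3] open 72.2 q6 -0.53
 shift now-axes [ 1.6 -2.5 -6.7]  shift in final axes [ 1.6 -2.5 -6.7]  turn [-0.1  0.  -0.2]
```

Call:
{"fn": "step_arm", "kwargs": {"rows": [[[0,0,0],[0,0,0],72],[[0,0,0],[0,0,0],72],[[0,0,0],[0,0,0],72],[[0,0,0],[0,0,0],72],[[0,0,0],[0,0,0],72]]}}

```text
time_s: 28.63
tool_pos: [0.5023, -0.3826, 0.1839]
eef_rot: [-0.468, 0.53, 0.468, 0.53]
ft_force: [-0.6, -0.6, 0.7]
opening: 0.0724
```

```bash
python3 - <<'E'
from h import *
C=wristC(); np.save('C23.npy',C)
save('w23',read_camera('wrist'))
go([.5022,-.3933,.18],82.8)
im=cv2.imread('pics/w23.png'); V=im.max(2).astype(int); cen('wrist',im,V<95,(270,140,375,240),.014,C,100)
E
```

```text
t 28.68 at [ 502.4 -382.7  184.1] jaw 82.9 down [ 0. -0. -1.] F [ 0.5 -0.1 -0.1] open 72.1 q6 -0.53
 shift now-axes [  4.1  -1.2 -10.5]  shift in final axes [  4.1  -1.2 -10.5]  turn [ 0.1 -0.   0. ]
 A 1722.0 uv [309.1 184.5] diam_mm~ 46.4 xyz [ 500.8 -396.5   14. ]
 A 847.5 uv [309.1 184. ] diam_mm~ 32.6 xyz [ 500.3 -396.4   14. ]
```

View pics/w23.png

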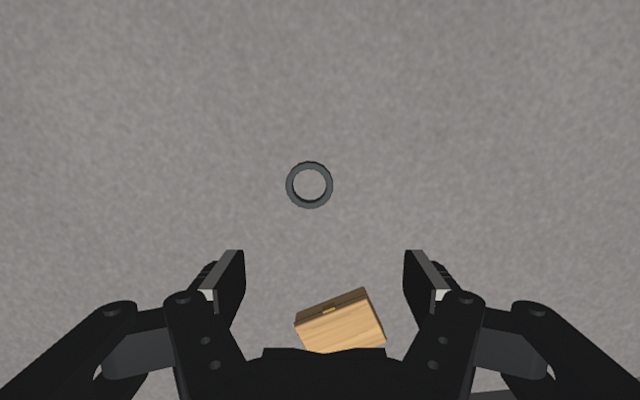

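The small ring is at (309,184), with measured diameters of 46 and 33 mm. Its centre is (500.6, -396.3). I'll descend.

Call:
{"fn": "step_arm", "kwargs": {"rows": [[[36,0,-13.5],[0,0,0],70],[[39,0,0],[0,0,0],70],[[39,0,0],[0,0,0],70],[[28,0,0],[0,0,0],70],[[13,0,0],[0,0,0],70]]}}

```text
time_s: 29.1
tool_pos: [0.4989, -0.3951, 0.0246]
eef_rot: [-0.466, 0.531, 0.47, 0.53]
ft_force: [-0.5, 0.9, -0.3]
opening: 0.0702
```

Call:
{"fn": "step_arm", "kwargs": {"rows": [[[7,0,0],[0,0,0],70],[[4,0,0],[0,0,0],70],[[3,0,0],[0,0,0],70],[[0,0,0],[0,0,0],70],[[0,0,0],[0,0,0],70]]}}

```text
time_s: 29.52
tool_pos: [0.5011, -0.3978, 0.0167]
eef_rot: [-0.468, 0.53, 0.467, 0.531]
ft_force: [0.8, -0.2, -0.0]
opening: 0.0699
```

Call:
{"fn": "step_arm", "kwargs": {"rows": [[[0,0,0],[0,0,0],70],[[0,0,0],[0,0,0],70]]}}

```text
time_s: 29.68
tool_pos: [0.5008, -0.3976, 0.016]
eef_rot: [-0.468, 0.531, 0.467, 0.531]
ft_force: [0.1, 0.9, -0.1]
opening: 0.0702
```

```bash
python3 - <<'E'
from h import *
go([.5006,-.3963,.002],82.8)
C=wristC();save('w24',read_camera('wrist'))
im=cv2.imread('pics/w24.png'); V=im.max(2).astype(int); cen('wrist',im,V<95,(245,170,400,320),.014,C,500)
E
```

```text
t 29.68 at [ 500.8 -397.6   16. ] jaw 82.8 down [ 0.001 -0.001 -1.   ] F [ 0.1  0.9 -0.1] open 70.2 q6 -0.54
 shift now-axes [14.   0.3  1.3]  shift in final axes [14.   0.3  1.3]  turn [-0.  -0.1  0.1]
 A 6997.0 uv [324.  252.9] diam_mm~ 46.5 xyz [ 499.5 -396.6   14. ]
 A 2730.5 uv [324.2 250.7] diam_mm~ 29.0 xyz [ 498.3 -396.4   14. ]
```

View pics/w24.png

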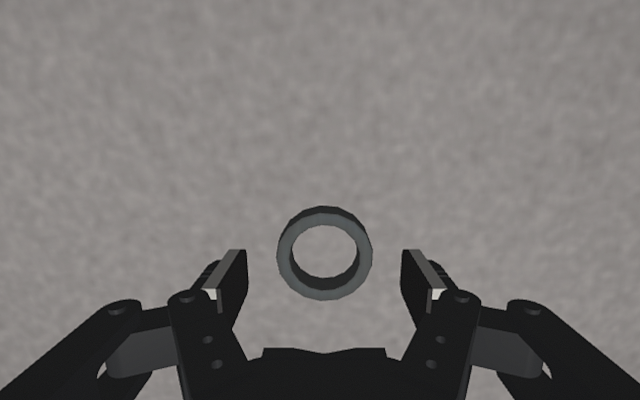

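Call:
{"fn": "step_arm", "kwargs": {"rows": [[[5,0,0],[0,0,0],66],[[4,0,0],[0,0,0],66],[[3,0,0],[0,0,0],66],[[1,0,0],[0,0,0],66],[[0,0,0],[0,0,0],66]]}}

```text
time_s: 30.15
tool_pos: [0.5, -0.397, 0.0013]
eef_rot: [-0.467, 0.531, 0.468, 0.53]
ft_force: [0.1, 0.2, -0.4]
opening: 0.066
```

Call:
{"fn": "step_arm", "kwargs": {"rows": [[[0,0,0],[0,0,0],56],[[0,0,0],[0,0,0],45],[[0,0,0],[0,0,0],38],[[0,0,0],[0,0,0],38],[[0,0,0],[0,0,0],38]]}}

```text
time_s: 30.57
tool_pos: [0.5006, -0.3975, 0.0026]
eef_rot: [-0.468, 0.531, 0.467, 0.53]
ft_force: [-0.5, 0.8, 4.5]
opening: 0.0448
```

```bash
python3 - <<'E'
from h import *
go([.5006,-.3963,.002],82.8)
E
```

```text
t 30.57 at [ 500.6 -397.5    2.6] jaw 82.8 down [ 0.001 -0.001 -1.   ] F [-0.5  0.8  4.5] open 44.8 q6 -0.54
 shift now-axes [0.6 0.1 1.2]  shift in final axes [0.6 0.1 1.2]  turn [-0.  -0.1  0. ]
```

Call:
{"fn": "step_arm", "kwargs": {"rows": [[[-6,0,0],[0,0,0],38],[[-25,0,0],[0,0,0],38],[[-38,0,0],[0,0,0],38],[[-38,0,0],[0,0,0],38],[[-38,0,0],[0,0,0],38]]}}

```text
time_s: 30.98
tool_pos: [0.4998, -0.3968, 0.1486]
eef_rot: [-0.467, 0.531, 0.468, 0.53]
ft_force: [0.3, -0.4, -1.2]
opening: 0.0447
```

Call:
{"fn": "step_arm", "kwargs": {"rows": [[[-30,0,0],[0,0,0],38],[[0,0,0],[0,0,0],38],[[0,0,0],[0,0,0],38]]}}

```text
time_s: 31.23
tool_pos: [0.501, -0.3977, 0.1793]
eef_rot: [-0.469, 0.53, 0.466, 0.531]
ft_force: [0.1, -0.6, -0.0]
opening: 0.0449
```

```bash
python3 - <<'E'
from h import *
save('w25',read_camera('wrist'))
go([.557,.203,.17],82.8)
T=calibration('wrist')['tool_from_camera']
im=cv2.imread('pics/w25.png'); V=im.max(2).astype(int)
for c in blobs((V<110).astype(np.uint8),(275,225,375,320),300):
    M=cv2.moments(c); u=(M['m10']/M['m00'],M['m01']/M['m00']); print(np.round(u,1),cv2.contourArea(c),cv2.boundingRect(c))
E
```

```text
t 31.28 at [ 500.5 -397.3  177.2] jaw 82.8 down [ 0.    -0.001 -1.   ] F [ 1.2 -0.  -1.4] open 44.6 q6 -0.54
 shift now-axes [  6.8  19.4 602.6]  shift in final axes [  7.2  19.1 602.6]  turn [-0. -0.  0.]
[324.9 269.4] 8034.5 (275, 225, 100, 95)
[323.7 263.2] 3053.0 (288, 235, 72, 58)
```

View pics/w25.png

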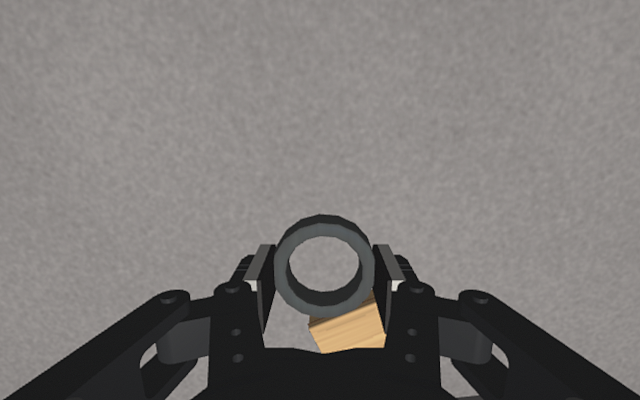

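The small ring is gripped square, its hole centred at (324,270). I'll carry it to the post.

Call:
{"fn": "step_arm", "kwargs": {"rows": [[[0,1.3,39],[0,0,0],38],[[0,1.3,40],[0,0,0],38],[[0,1.3,40],[0,0,0],38],[[0,1.3,40],[0,0,0],38],[[0,1.3,40],[0,0,0],38]]}}

```text
time_s: 31.7
tool_pos: [0.5179, -0.197, 0.1748]
eef_rot: [-0.466, 0.531, 0.468, 0.53]
ft_force: [-0.0, -0.2, -0.8]
opening: 0.0448
```

Call:
{"fn": "step_arm", "kwargs": {"rows": [[[0,1.3,40],[0,0,0],38],[[0,1.3,40],[0,0,0],38],[[0,1.3,40],[0,0,0],38],[[0,1.3,40],[0,0,0],38],[[0,1.3,40],[0,0,0],38]]}}

```text
time_s: 32.12
tool_pos: [0.5366, 0.0022, 0.175]
eef_rot: [-0.467, 0.531, 0.468, 0.53]
ft_force: [0.6, -0.2, -1.0]
opening: 0.045
```

Call:
{"fn": "step_arm", "kwargs": {"rows": [[[0,1.3,40],[0,0,0],38],[[0,1.3,40],[0,0,0],38],[[0,1.3,40],[0,0,0],38],[[0,1.3,38],[0,0,0],38],[[0,1.3,25],[0,0,0],38]]}}

```text
time_s: 32.53
tool_pos: [0.5532, 0.1857, 0.1745]
eef_rot: [-0.468, 0.531, 0.468, 0.529]
ft_force: [0.1, -0.5, -0.1]
opening: 0.0449
```

Call:
{"fn": "step_arm", "kwargs": {"rows": [[[0,0,10],[0,0,0],38],[[0,0,0],[0,0,0],38],[[0,0,0],[0,0,0],38],[[0,0,0],[0,0,0],38]]}}

```text
time_s: 32.87
tool_pos: [0.5552, 0.1913, 0.1761]
eef_rot: [-0.467, 0.531, 0.467, 0.53]
ft_force: [-0.8, -0.2, -0.9]
opening: 0.0448
```

```bash
python3 - <<'E'
from h import *
go([.557,.203,.142],82.8)
E
```

```text
t 32.87 at [555.2 191.3 176.1] jaw 82.7 down [-0.001 -0.001 -1.   ] F [-0.8 -0.2 -0.9] open 44.8 q6 0.46
 shift now-axes [34.1 -0.4 11.9]  shift in final axes [34.1 -0.3 11.9]  turn [-0.1 -0.1 -0.1]
```

Call:
{"fn": "step_arm", "kwargs": {"rows": [[[0,0,11.5],[0,0,0],38],[[10,0,0],[0,0,0],38],[[15,0,0],[0,0,0],38],[[9,0,0],[0,0,0],38],[[0,0,0],[0,0,0],38]]}}

```text
time_s: 33.28
tool_pos: [0.5559, 0.2031, 0.1399]
eef_rot: [-0.467, 0.532, 0.468, 0.529]
ft_force: [0.4, 0.4, -1.4]
opening: 0.045
```

Call:
{"fn": "step_arm", "kwargs": {"rows": [[[0,0,0],[0,0,0],38],[[0,0,0],[0,0,0],38],[[0,0,0],[0,0,0],38],[[0,0,0],[0,0,0],38],[[0,0,0],[0,0,0],38]]}}

```text
time_s: 33.7
tool_pos: [0.5571, 0.204, 0.1433]
eef_rot: [-0.468, 0.53, 0.467, 0.531]
ft_force: [0.7, -0.2, -0.3]
opening: 0.0448
```

```bash
python3 - <<'E'
from h import *
save('w26',read_camera('wrist'))
go([.557,.203,.0946],82.8)
E
```

```text
t 33.75 at [557.  204.  143.2] jaw 82.8 down [ 0.001 -0.    -1.   ] F [-0.1 -0.2  0.1] open 45.0 q6 0.48
 shift now-axes [48.6 -0.1 -1. ]  shift in final axes [48.6 -0.1 -1. ]  turn [-0. -0.  0.]
```

View pics/w26.png

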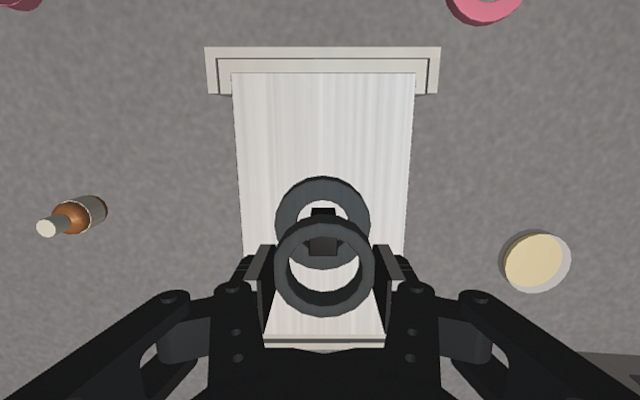

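The post is centred in the ring's hole at column 323, with its far edge at row 256. I'll lower the ring.

Call:
{"fn": "step_arm", "kwargs": {"rows": [[[10,0,-0.7],[0,0,0],38],[[14,0,0],[0,0,0],38],[[12,0,0],[0,0,0],38],[[6,0,0],[0,0,0],38],[[2,0,0],[0,0,0],38]]}}

```text
time_s: 34.17
tool_pos: [0.556, 0.203, 0.0968]
eef_rot: [-0.467, 0.531, 0.468, 0.53]
ft_force: [0.3, -0.3, -0.4]
opening: 0.0449
```

Call:
{"fn": "step_arm", "kwargs": {"rows": [[[1,0,0],[0,0,0],38],[[0,0,0],[0,0,0],38],[[0,0,0],[0,0,0],38],[[0,0,0],[0,0,0],38]]}}

```text
time_s: 34.5
tool_pos: [0.5571, 0.2034, 0.0985]
eef_rot: [-0.468, 0.53, 0.467, 0.531]
ft_force: [-0.7, -0.5, -0.7]
opening: 0.0447
```

Call:
{"fn": "step_arm", "kwargs": {"rows": [[[2,0,0],[0,0,0],38],[[0,0,0],[0,0,0],38],[[0,0,0],[0,0,0],38],[[0,0,0],[0,0,0],38]]}}

```text
time_s: 34.83
tool_pos: [0.5568, 0.2032, 0.0958]
eef_rot: [-0.468, 0.531, 0.467, 0.53]
ft_force: [-0.2, -0.2, -0.9]
opening: 0.0447
```

Call:
{"fn": "step_arm", "kwargs": {"rows": [[[1,0,0],[0,0,0],38],[[0,0,0],[0,0,0],38],[[0,0,0],[0,0,0],38],[[0,0,0],[0,0,0],38]]}}

```text
time_s: 35.17
tool_pos: [0.5568, 0.2032, 0.0948]
eef_rot: [-0.468, 0.531, 0.467, 0.53]
ft_force: [-0.1, -0.6, 0.2]
opening: 0.0448
```

Call:
{"fn": "step_arm", "kwargs": {"rows": [[[0.7,0,0],[0,0,0],38],[[0,0,0],[0,0,0],38],[[0,0,0],[0,0,0],38],[[0,0,0],[0,0,0],38]]}}

```text
time_s: 35.5
tool_pos: [0.5568, 0.2033, 0.0946]
eef_rot: [-0.468, 0.53, 0.467, 0.531]
ft_force: [-2.1, -0.3, 5.6]
opening: 0.045
```

Contact: 5.6 N at TCP z 94.6 mm, which is the height expected for a ring stacked on a ring. I'll release and go up.

Call:
{"fn": "step_arm", "kwargs": {"rows": [[[-0.6,0,0],[0,0,0],42],[[0,0,0],[0,0,0],52],[[0,0,0],[0,0,0],62],[[0,0,0],[0,0,0],68],[[0,0,0],[0,0,0],68]]}}

```text
time_s: 35.92
tool_pos: [0.5567, 0.2032, 0.0945]
eef_rot: [-0.468, 0.531, 0.467, 0.53]
ft_force: [0.0, 0.0, -0.7]
opening: 0.0679
```

Call:
{"fn": "step_arm", "kwargs": {"rows": [[[-15,0,0],[0,0,0],68],[[-35,0,0],[0,0,0],68],[[-35,0,0],[0,0,0],68],[[-15,0,0],[0,0,0],68],[[0,0,0],[0,0,0],68]]}}

```text
time_s: 36.33
tool_pos: [0.5582, 0.2038, 0.1993]
eef_rot: [-0.468, 0.528, 0.467, 0.533]
ft_force: [0.5, 1.4, -1.4]
opening: 0.068
```

Call:
{"fn": "step_arm", "kwargs": {"rows": [[[-10,30,0],[0,0,0],68],[[0,30,0],[0,0,0],68],[[0,0,0],[0,0,0],68],[[0,0,0],[0,0,0],68],[[0,0,0],[0,0,0],68]]}}

```text
time_s: 36.75
tool_pos: [0.4973, 0.2109, 0.2041]
eef_rot: [-0.468, 0.531, 0.467, 0.53]
ft_force: [1.7, 0.7, -0.3]
opening: 0.0684
```

```bash
python3 - <<'E'
from h import *
save('w27',read_camera('wrist'))
save('s27',cv2.resize(read_camera('scene')[130:330,210:460],None,fx=3,fy=3))
save('t27',read_camera('top'))
go([.557,.203,.0946],82.8)
E
```

```text
t 36.9 at [497.8 210.7 204. ] jaw 82.8 down [-0.001 -0.001 -1.   ] F [-0.   0.5 -0. ] open 68.1 q6 0.53
 shift now-axes [ 1.094e+02 -5.980e+01 -1.000e-01]  shift in final axes [109.4 -59.7  -0.2]  turn [-0. -0. -0.]
```

View pics/w27.png

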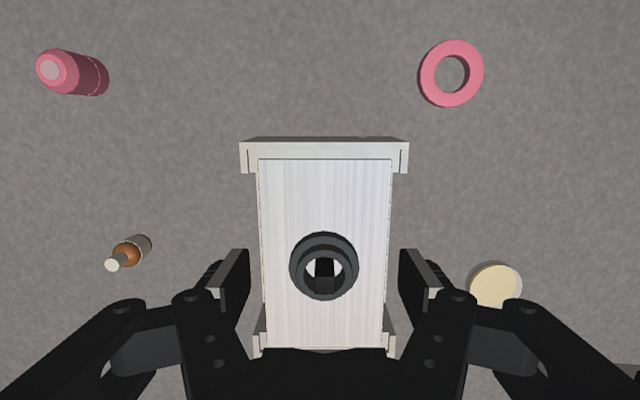

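View pics/s27.png

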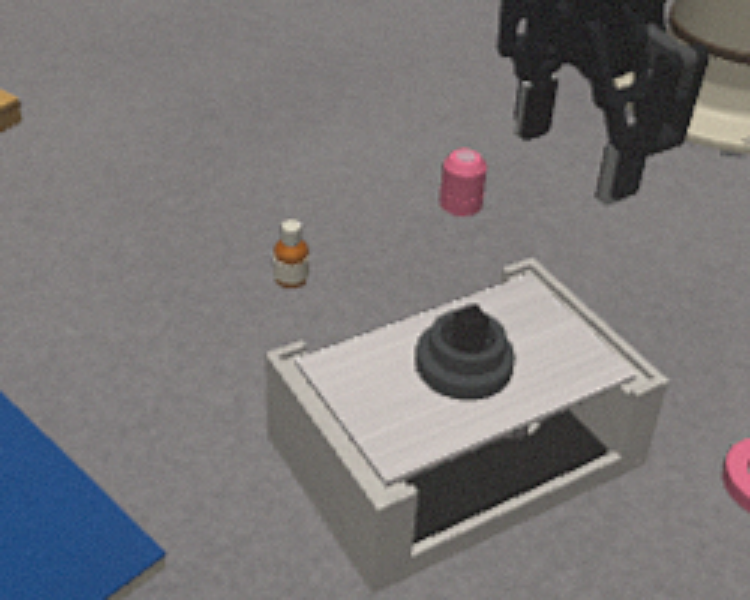

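View pics/t27.png

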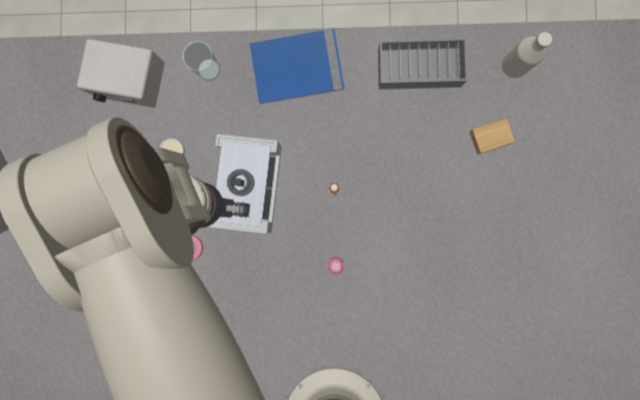

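The plate is seated in both recesses. Both rings lie flat around the post with the small one on top. The bottle (334,188) and the pink objective (336,265) are at their starting pixels, and the gripper is clear. Handing in.

```bash
python3 -c "
from h import *
print(order.hand_in())"
```

```text
the job is handed in; nothing more can be done
None
```

The lens carrier is packed and handed in at about 37 s of the 125 s allowed. The wide and slim objectives are each in their own well. The cover plate lies on both ledges, post up, with the large ring flat on it and the small ring flat on top.

**Last checks:**
- **Plate:** it lies inside the lips, with even gaps where I could see them.
- **Rings:** both are flat and around the post. The small ring made contact at 94.6 mm, the height expected for lying on the large ring.
- **Bystanders:** the bottle and the pink objective are at their starting pixels in the top view. I never moved the dish or the pink ring, but the arm partly hid them in the last top picture.
- **Gripper:** it is open and clear of everything. The highest force reading at the ends of the moves was about 15 N.

**What I could not fully confirm:**
- **Objectives:** I saw both standing upright just before the plate went on. Afterwards the plate hides most of them.
- **Cameras:** the wrist and top cameras disagreed by 2–4 mm throughout. I worked from the wrist view, and everything fitted within its play.

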